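Face up the stock tubs and log the check

ROBOT

A 6-joint arm with a two-finger parallel gripper is mounted at the origin on a cart in front of the work surface, level with it; the furniture and walls round the work are solid. World frame = base frame: x ahead of the robot, y to its left, z up, the work surface at z = 0. Lengths are in m, angles in rad, forces in N, time in s.
With the tool pointing down it reaches from about 0.275 to 0.725 m from the base axis. Payload 5.6 kg.
Tool frame: the origin (TCP) lies on the centre line of the jaws, within the pads' length; the fingertips stand 25 mm ahead of it and the grasp point (between the pads) lies 6 mm ahead of it; z points along the fingers, y is the line along which they close (so a half turn about z gives the same grasp; the last joint's range is limited). The gripper opens to 85 mm and grips with 20 to 120 N. Pads are 22 mm wide; open, the fingers measure 114 mm over their backs; the gripper's body (76 mm by 85 mm) begins 54 mm behind the grasp point. The pads swing forward as they close: fully open they stand 13 mm farther back than shut.
Start: joints at [1.506, 0.255, 0.108, 0, -1.424, -0.285], TCP at [0.188, 0.517, 0.256] pointing down, gripper open.
Joint ranges: [-2.95, 2.95], [-1.21, 1.97], [-1.09, 1.5], [-2.87, 1.71], [-2.94, -0.07], [-3.05, 3.05]. Speed limits (rad/s): [2.57, 2.57, 3.14, 3.14, 3.14, 3.14].

INTERFACE

Orientations are given as a unit quaternion [x, y, z, w].
In Python, from plant import ctrl, viewer, ticket gives the robot as it stands. The module is installed in compiled form; this text tells all that it offers.
- The arm moves only by the tool send_rows, never from a script. Its argument "increments" is a list that holds one entry, the list of rows, each a list of 6 numbers: the shift along the tool's x, y, z scaled (see below), then the turn, a rotation vector about the tool's x, y, z scaled (see below). A call has exactly 5 rows; each row shifts and turns the commanded pose from where the row before left it, along the tool's axes as they then stand; what a row does not reach is not made up. The controller multiplies each number of a shift by 0.3 m and each number of a turn by pi/2 rad. A row lasts 1/10 s, in which the tool goes at most 50 mm and 8.59 degrees, less where a joint would pass 70% of its speed; a pose out of reach is approached as far as the arm can. A call with a number of a shift or a turn outside -1 to 1 is refused whole. A call with a gripper value outside its range is refused whole. "grip" is the opening, from -1 (shut) to 1 (fully open), set as the call begins (left out, the last holds). The fingers move at their own pace and stop on an object; "grip_force" is the grip in N (left out, the last holds). Time passes only in rows, so rows that do not move let the fingers close, or fill a call up. It gives the time, the measured TCP pose, the force, the opening and the grip force at its end, in the units of the state.
- ctrl.state(): the state, without advancing time (a new reading comes with each control period).
- viewer.camera(name): name is "scene" or "top"; returns (picture, depth): 400x640x3 uint8, blue, green, red; 400x640 float32, m along the optical axis (not along the pixel's ray), 0 where there is no reading.
- viewer.calibration(name): a dict with "mtx" (3x3 intrinsics, pixels), "R" (3x3) and "t" (3): a world point X has camera coordinates R X + t. Camera axes: x right, y down, z forward; pixel columns grow to the right and rows downward; lengths in m; the calibration is good to about 2 mm. A picture is of the moment at which its call begins. calibration takes no time and is no camera call.
- ticket.finish_job(): hands the job in; it is judged then, once.
The state is a dict: "clock": time; "qpos": joint angles; "joint_velocities": joint speeds; "joint_torque": joint torques, N m; "position": TCP position; "ee_rot": TCP orientation; "contact_force": force on the tool from outside, world axes, zero at the start; "moment": the same for the moment, N m; "grip_width": finger opening in m; "grip_force": force on a finger pad.
Only numpy, scipy, OpenCV 4.12 (cv2) and the standard library are available. Lean on these libraries where they do the work, as an engineer would, in place of code of your own. Each camera call takes 0.05 s, during which the arm holds its last target. There are 200 camera calls.

TASK

Turn every tub on the stepped stand until its paper label faces squarely to the front of the stand, pushing the edge of its lid round with a fingertip and leaving the tub upright in its turntable. Then log the check by pressing the recessed button in the front of the grey tally box fully in with the tip of the screwdriver (not with the fingers), let it spring out again, and leave the screwdriver lying flat in the wooden tray, wholly inside its walls. Do not disturb the mug, the sanding block or the tape roll.

Things in the scene. Friction and masses are not known exactly. Their poses are not given: they have to be found in the camera images.
- stand: plywood stepped stand, fixed, 250 (x) x 356 (y) mm; origin: centre of its underside; front edge = its -x side. Front half 18 mm high, rear half 53. On each level three turntables (floor 8 mm above the board, rim 7 mm high, 1.5 mm play) at x -62.5 (front) or +62.5 (rear), y 118, 0, -118 mm. A tub turns with its turntable, either way without end; light drag (0.015 N m) stops it when the push ends
- tub_0: round black lidded tub, 96 mm in diameter, 75 mm high to the lid, 0.45-0.85 kg, loose on the front left (+y) turntable (may be absent). Origin: centre of its underside; label on its own -x side. Round the lid's edge four lugs to push, 15 mm high, 10 mm wide, radius 28 to 46 mm, at 45, 135, 225, 315 degrees from its x axis; a closed fingertip fits between two of them
- label_0 (a point): middle of tub_0's paper label, on its side 48 mm from its axis and 36 mm above its underside; the label spans 75 degrees of the side, and a 20 mm wide paper strip runs from it over the lid's edge
- tub_1: round black lidded tub, 96 mm in diameter, 75 mm high to the lid, 0.45-0.85 kg, loose on the front middle turntable (may be absent). Origin: centre of its underside; label on its own -x side. Round the lid's edge four lugs to push, 15 mm high, 10 mm wide, radius 28 to 46 mm, at 45, 135, 225, 315 degrees from its x axis; a closed fingertip fits between two of them
- label_1 (a point): middle of tub_1's paper label, on its side 48 mm from its axis and 36 mm above its underside; the label spans 75 degrees of the side, and a 20 mm wide paper strip runs from it over the lid's edge
- tub_2: round black lidded tub, 96 mm in diameter, 75 mm high to the lid, 0.45-0.85 kg, loose on the front right (-y) turntable (may be absent). Origin: centre of its underside; label on its own -x side. Round the lid's edge four lugs to push, 15 mm high, 10 mm wide, radius 28 to 46 mm, at 45, 135, 225, 315 degrees from its x axis; a closed fingertip fits between two of them
- label_2 (a point): middle of tub_2's paper label, on its side 48 mm from its axis and 36 mm above its underside; the label spans 75 degrees of the side, and a 20 mm wide paper strip runs from it over the lid's edge
- tub_3: round black lidded tub, 96 mm in diameter, 75 mm high to the lid, 0.45-0.85 kg, loose on the rear left (+y), raised turntable (may be absent). Origin: centre of its underside; label on its own -x side. Round the lid's edge four lugs to push, 15 mm high, 10 mm wide, radius 28 to 46 mm, at 45, 135, 225, 315 degrees from its x axis; a closed fingertip fits between two of them
- label_3 (a point): middle of tub_3's paper label, on its side 48 mm from its axis and 36 mm above its underside; the label spans 75 degrees of the side, and a 20 mm wide paper strip runs from it over the lid's edge
- tub_4: round black lidded tub, 96 mm in diameter, 75 mm high to the lid, 0.45-0.85 kg, loose on the rear middle, raised turntable (may be absent). Origin: centre of its underside; label on its own -x side. Round the lid's edge four lugs to push, 15 mm high, 10 mm wide, radius 28 to 46 mm, at 45, 135, 225, 315 degrees from its x axis; a closed fingertip fits between two of them
- label_4 (a point): middle of tub_4's paper label, on its side 48 mm from its axis and 36 mm above its underside; the label spans 75 degrees of the side, and a 20 mm wide paper strip runs from it over the lid's edge
- tub_5: round black lidded tub, 96 mm in diameter, 75 mm high to the lid, 0.45-0.85 kg, loose on the rear right (-y), raised turntable (may be absent). Origin: centre of its underside; label on its own -x side. Round the lid's edge four lugs to push, 15 mm high, 10 mm wide, radius 28 to 46 mm, at 45, 135, 225, 315 degrees from its x axis; a closed fingertip fits between two of them
- label_5 (a point): middle of tub_5's paper label, on its side 48 mm from its axis and 36 mm above its underside; the label spans 75 degrees of the side, and a 20 mm wide paper strip runs from it over the lid's edge
- tally_box: grey counter box, fixed, 60 (x) x 80 (y) x 70 (z) mm; origin at the centre of its underside; its front is its -x side
- button_mouth (a point): centre of the square opening (22 x 22 mm, in the plane of the front face) of the button's recess, 42 mm above the box's underside; the recess runs along the box's +x
- tally_button (a joint): travel of the steel button (19 mm in diameter) at the bottom of the recess, in m: 0 out (face 10 mm behind the front face), 0.008 fully in. It moves along the box's +x, its spring takes 6 N when fully in, and it springs back
- tray: shallow wooden tool tray, fixed, 228 (x) x 116 (y) mm outside, 220 x 108 mm inside, walls 4 mm thick and 16 mm high, inner floor 4 mm above the bench; origin at the centre of its underside
- screwdriver: screwdriver with red handle, 0.09 kg, lying on the bench, 180 mm long; origin at the middle of its length on its underside. It points along its own +y: handle from y = -87 to +1 mm, 29 mm wide and 25 mm high (grasp it at y = -43 mm), then the shank to the tip at y = +89 mm. The shank's middle lies at x = -7 mm, z = 13 mm and needs 12 x 6 mm of room
- driver_tip (a point): end of the screwdriver's shank
- driver_butt (a point): free end of the screwdriver's handle
- mug: white mug, bystander, 95 mm high; origin at the centre of its underside
- sanding_block: brown sanding block, bystander, 113 x 127 x 34 mm; origin at the centre of its underside
- tape_roll: roll of masking tape lying flat, bystander, 103 mm in diameter, 25 mm high; origin at the centre of its underside
Mind the look-alikes: they are no part of the job. What is shaped like the tally_box but pink or turquoise is not meant.

How it is judged:
On the way, in this order (a step that is already met when the one before it is completed fails the run):
1. every tub's label faces the front of the stand (angle between the x axis of each of tub_0, tub_1, tub_2, tub_3, tub_4, tub_5 and the x axis of stand, either way round below 0.2 rad and x of each of label_0, label_1, label_2 in the frame of stand below -0.1025 m and z of tub_0 in the frame of stand between 0.022 and 0.03 m and z of tub_1 in the frame of stand between 0.022 and 0.03 m and z of tub_2 in the frame of stand between 0.022 and 0.03 m and x of each of label_3, label_4, label_5 in the frame of stand below 0.0225 m and z of tub_3 in the frame of stand between 0.057 and 0.065 m and z of tub_4 in the frame of stand between 0.057 and 0.065 m and z of tub_5 in the frame of stand between 0.057 and 0.065 m), for 0.3 s.
2. the screwdriver presses the button fully in while the labels face front (all of step 1 and value of joint tally_button above 0.006 m and contact force between screwdriver and tally_box above 1 N), for 0.1 s.
At the end, for the whole second after the job is handed in: every tub present stands level in its turntable (height within 4 mm), label to the stand's front within 0.2 rad; the button is out again (under 2 mm in); the screwdriver lies still in the tray, both ends inside the walls and under 30 mm above the tray's underside (all of step 1 and value of joint tally_button below 0.002 m and linear speed of screwdriver below 0.02 m/s and x of driver_tip in the frame of tray between -0.11 and 0.11 m and y of driver_tip in the frame of tray between -0.054 and 0.054 m and x of driver_butt in the frame of tray between -0.11 and 0.11 m and y of driver_butt in the frame of tray between -0.054 and 0.054 m and z of each of driver_tip, driver_butt in the frame of tray below 0.03 m); the robot touches nothing.
It fails at once if a tub is lifted off its turntable or tipped (angle between any of tub_0, tub_1, tub_2, tub_3, tub_4, tub_5's own z axis and vertical above 0.3 rad or z of any of tub_0, tub_1, tub_2 in the frame of stand above 0.041 m or z of any of tub_3, tub_4, tub_5 in the frame of stand above 0.076 m).
It fails at once if the fingers press the button (contact force between the fingers and tally_box above 0.5 N and value of joint tally_button above 0.003 m).
It fails at once if the mug, sanding block or tape roll is pushed aside by more than 30 mm (distance of any of mug, sanding_block, tape_roll from where it was at the start of the episode above 0.03 m).
Of tub_0, tub_1, tub_2, tub_3, tub_4, tub_5 only 4 to 6 are there at a start; the rules pass over those that are not, and their reading is None.
At some moment in a run one of screwdriver may be knocked a few centimetres aside while the robot is not near it.
Once in a run the grip may slacken for a moment while it holds something.
It also fails if it takes over 210 s, if anything falls off the work surface, if the arm or the gripper's body presses on something with over 40 N, if the wrist force passes 120 N, or if a joint passes its speed limit or range.

## Working session

There is one attempt and no reset: what is moved stays moved. The work goes in short steps, Python scripts to look and compute and a tool call to move; the robot and the scene stay as the last step left them, time stands still between calls to the robot, and variables do not carry over. Pictures are saved under pics/ and viewed, at most 14 in all, crops included, and the job is handed in when it is done.

Besides the shell and the picture viewer there is one more tool, called in YAML: its name, and indented under it one key for each argument. send_rows: Moves the arm, as the interface text tells. Its arguments: {"type":"object","properties":{"increments":{"type":"array","items":{"type":"array","items":{"type":"array","items":{"type":"number"}}}},"grip":{"type":"number"},"grip_force":{"type":"number"}},"required":["increments"]}

```bash
mkdir -p pics
cat > h.py <<'E'
import numpy as np, cv2
from plant import ctrl, viewer, ticket
def cap(n,tag):
    p,d=viewer.camera(n); cv2.imwrite(f'pics/{tag}.png',p); np.savez(f'pics/{tag}.npz',p=p,d=d); return p,d
def world(n,d,uv,z=None):
    c=viewer.calibration(n); K,R,t=c['mtx'],np.array(c['R']),np.array(c['t'])
    u,v=uv; r=np.linalg.inv(K)@[u,v,1]
    if z is None: return R.T@(r*d[int(round(v)),int(round(u))]-t)
    o=-R.T@t; w=R.T@r; return o+w*(z-o[2])/w[2]
def proj(n,X):
    c=viewer.calibration(n); x=np.array(c['mtx'])@(np.array(c['R'])@np.array(X).T+np.array(c['t']).reshape(3,-1 if np.ndim(X)>1 else 1)[:, :1] if np.ndim(X)>1 else np.array(c['R'])@X+c['t'])
    return x[:2]/x[2]
E
python3 - <<'E'
from h import *
s=ctrl.state(); print({k:np.round(v,3).tolist() for k,v in s.items()})
for n in('top','scene'):
    p,d=cap(n,n+'0'); c=viewer.calibration(n); print(n,np.round(c['mtx'],1).tolist(),np.round(c['R'],3).tolist(),np.round(c['t'],3).tolist())
E
```

```text
{'clock': 0.0, 'qpos': [1.506, 0.256, 0.107, -0.0, -1.424, -0.285], 'joint_velocities': [-0.002, 0.001, 0.002, 0.0, -0.001, 0.0], 'joint_torque': [0.001, -38.663, 23.794, 5.365, -0.006, 0.0], 'position': [0.188, 0.516, 0.255], 'ee_rot': [0.985, -0.174, -0.0, 0.001], 'contact_force': [0.032, -0.51, 0.311], 'moment': [0.023, 0.063, -0.022], 'grip_force': 0.0, 'grip_width': 0.085}
top [[447.9, 0.0, 318.3], [0.0, 447.9, 204.2], [0.0, 0.0, 1.0]] [[-0.021, -1.0, 0.012], [-0.994, 0.02, -0.107], [0.107, -0.014, -0.994]] [-0.022, 0.548, 1.763]
scene [[464.6, 0.0, 324.6], [0.0, 464.6, 203.7], [0.0, 0.0, 1.0]] [[-0.433, -0.901, -0.008], [-0.381, 0.191, -0.905], [0.817, -0.389, -0.426]] [0.222, 0.319, 1.298]
```

View pics/top0.png

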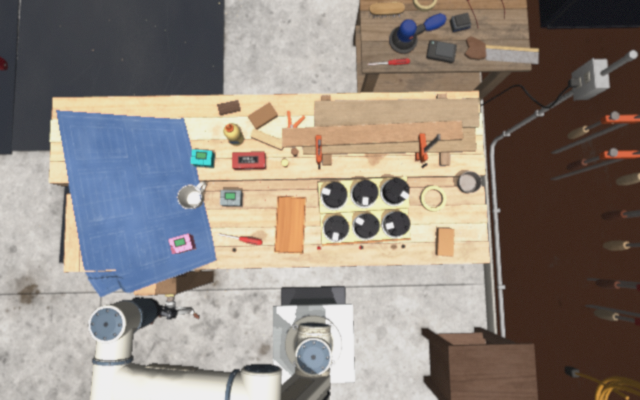

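View pics/scene0.png

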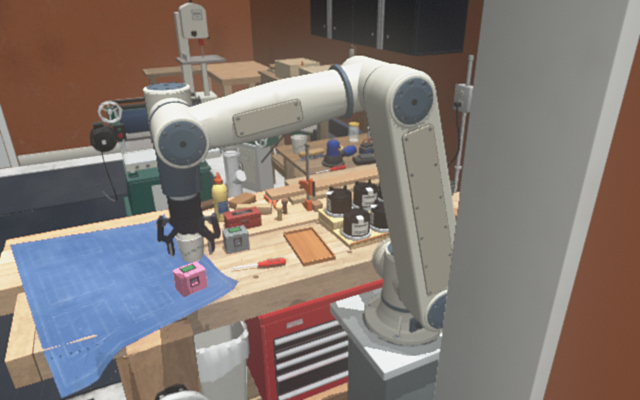

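Run:
```python
import cv2,numpy as np
p=cv2.imread('pics/top0.png')
a=cv2.resize(p[172:248,312:416],None,fx=7,fy=7,interpolation=cv2.INTER_CUBIC)
cv2.imwrite('pics/c1.png',a)
b=cv2.resize(p[145:265,160:310],None,fx=5,fy=5,interpolation=cv2.INTER_CUBIC)
cv2.imwrite('pics/c2.png',b)
```

```text
(no output)
```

View pics/c1.png

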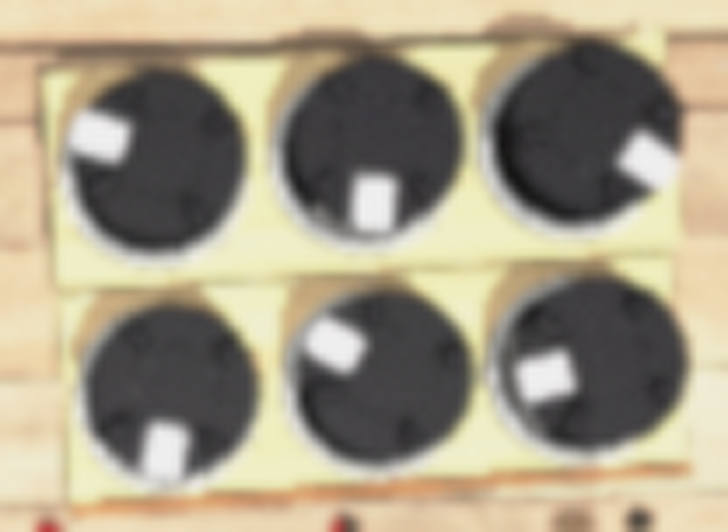

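View pics/c2.png

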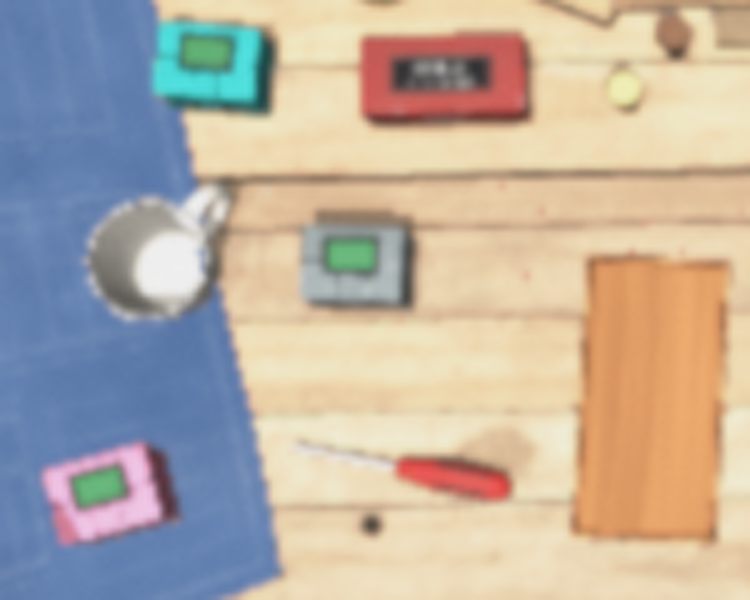

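```bash
cat > meas.py <<'E'
from h import *
from scipy.optimize import least_squares
LAY=np.array([[x,y] for x in(-.0625,.0625) for y in(.118,0,-.118)])
ZL=[.101]*3+[.136]*3
def cloud(n,d):
    v,u=np.mgrid[0:400,0:640]; c=viewer.calibration(n)
    r=np.linalg.inv(c['mtx'])@np.stack([u.ravel(),v.ravel(),np.ones(u.size)])
    return ((r*d.ravel()).T-c['t'])@np.array(c['R'])
def stand(p,d,x0=None):
    W=cloud('top',d).reshape(400,640,3)
    dark=(p.max(2)<90)|(p.min(2)>190)
    pts=[]
    init=[world('top',d,uv,z)[:2] for uv,z in zip([(336.5,228),(366.5,226),(396,224),(334,194.5),(365,193),(396,191)],ZL)]
    C=[]
    for c,z in zip(init,ZL):
        m=(abs(W[...,2]-z)<.025)&(np.hypot(*(np.moveaxis(W[...,:2],2,0)-c[:,None,None]))<.062)
        q=W[m][:,:2].astype(np.float32); cc,r=cv2.minEnclosingCircle(q); C.append((q.min(0)+q.max(0))/2)
    C=np.array(C)
    f=lambda s:((LAY@np.array([[np.cos(s[2]),np.sin(s[2])],[-np.sin(s[2]),np.cos(s[2])]])+s[:2])-C).ravel()
    s=least_squares(f,[*C.mean(0),0]).x
    return s,f(s).reshape(6,2),C+f(s).reshape(6,2)
def angles(p,d,C,yaw,z=ZL):
    out=[]
    for c,zl in zip(C,z):
        u0,v0=proj('top',np.array([*c,zl])).astype(int); 
        g=[(u,v) for v in range(v0-16,v0+17) for u in range(u0-16,u0+17)]
        w=np.array([world('top',d,q,zl)[:2]-c for q in g]); wt=np.array([max(0,float(p[v,u].min())-130) for u,v in g])
        rr=np.hypot(*w.T); wt=wt*(rr<.045)*(rr>.012)
        m=(w*wt[:,None]).sum(0)/wt.sum()
        a=np.arctan2(m[1],m[0])-np.pi-yaw
        out.append(((a+np.pi)%(2*np.pi)-np.pi,np.hypot(*m),int((wt>0).sum())))
    return out
E
python3 - <<'E'
from meas import *
z=np.load('pics/top0.npz');p,d=z['p'],z['d']
s,r,C=stand(p,d); print('stand',s.round(4),'res mm',(r*1e3).round(1).tolist()); print(C.round(4).tolist())
for a in angles(p,d,C,s[2]): print(np.round([np.degrees(a[0]),a[1]*1e3,a[2]],1))
for n,uv in dict(lid1=(370,228),lid4=(363,190)).items(): print(n,world('top',d,uv))
o=lambda x,y:(160+x/5,145+y/5)
for n,(q,zz) in dict(tip=((298,446),.013),neck=((398,467),.013),butt=((508,488),.02),bx_bl=((303,303),.07),bx_br=((405,305),.07),bx_tl=((305,224),.07),bx_tr=((411,224),.07),tr_tl=((588,257),.016),tr_tr=((727,262),.016),tr_bl=((573,533),.016),tr_br=((714,541),.016),mug=((150,260),.095)).items():
    print(n,world('top',d,o(*q),zz).round(4),world('top',d,o(*q)).round(3))
E
```

```text
stand [ 0.5159 -0.2148  0.0501] res mm [[0.6, 1.3], [-0.6, -1.1], [-0.9, -0.5], [-0.7, -0.1], [1.1, 0.2], [0.6, 0.1]]
[[0.4475, -0.1001], [0.4535, -0.2179], [0.4594, -0.3358], [0.5724, -0.0938], [0.5783, -0.2117], [0.5842, -0.3295]]Traceback (most recent call last):
  File "<stdin>", line 4, in <module>
  File "meas.py", line 27, in angles
    w=np.array([world('top',d,q,zl)[:2]-c for q in g]); wt=np.array([max(0,float(p[v,u].min())-130) for u,v in g])
                ~~~~~^^^^^^^^^^^^^^
  File "h.py", line 6, in world
    c=viewer.calibration(n); K,R,t=c['mtx'],np.array(c['R']),np.array(c['t'])
ValueError: time passes only in moves, steps and waits
```

```bash
sed -i '2a _c={}\ndef cal(n):\n    if n not in _c: _c[n]=viewer.calibration(n)\n    return _c[n]' h.py; sed -i 's/c=viewer.calibration(n)/c=cal(n)/' h.py meas.py
python3 - <<'E'
from meas import *
z=np.load('pics/top0.npz');p,d=z['p'],z['d']
s,r,C=stand(p,d); np.savez('stand.npz',s=s,C=C)
for a in angles(p,d,C,s[2]): print(np.round([np.degrees(a[0]),a[1]*1e3,a[2]],1))
for n,uv in dict(lid1=(370,228),lid4=(363,190)).items(): print(n,world('top',d,uv))
o=lambda x,y:(160+x/5,145+y/5)
for n,(q,zz) in dict(tip=((298,446),.013),neck=((398,467),.013),butt=((508,488),.02),bx_bl=((303,303),.07),bx_br=((405,305),.07),bx_tl=((305,224),.07),bx_tr=((411,224),.07),tr_tl=((588,257),.016),tr_tr=((727,262),.016),tr_bl=((573,533),.016),tr_br=((714,541),.016),mug=((150,260),.095)).items():
    print(n,world('top',d,o(*q),zz).round(4),world('top',d,o(*q)).round(3))
E
```

```text
[-13.9  31.9  57. ]
[-124.8   32.2   42. ]
[-81.4  32.8  45. ]
[-114.2   34.    44. ]
[-10.8  31.5  47. ]
[53.8 32.7 46. ]
lid1 [ 0.44401659 -0.22724708  0.10387729]
lid4 [ 0.58685651 -0.20175028  0.13315461]
tip [0.4362 0.3641 0.013 ] [0.436 0.364 0.012]
neck [0.4178 0.2843 0.013 ] [0.418 0.283 0.018]
butt [0.3991 0.1959 0.02  ] [0.399 0.197 0.013]
bx_bl [0.5449 0.3487 0.07  ] [0.552 0.363 0.002]
bx_br [0.5418 0.2693 0.07  ] [0.546 0.275 0.033]
bx_tl [0.6071 0.3473 0.07  ] [0.607 0.347 0.07 ]
bx_tr [0.6055 0.2645 0.07  ] [ 0.619  0.279 -0.022]
tr_tl [0.5836 0.1305 0.016 ] [0.584 0.131 0.01 ]
tr_tr [0.5773 0.0184 0.016 ] [ 0.58   0.019 -0.003]
tr_bl [0.3624 0.1449 0.016 ] [0.362 0.145 0.02 ]
tr_br [0.3537 0.0328 0.016 ] [0.354 0.033 0.011]
mug [0.5778 0.4611 0.095 ] [0.59  0.486 0.002]
```

```bash
cat > plan.py <<'E'
from h import *
def pose():
    s=ctrl.state(); q=s['ee_rot']; x=2*np.arctan2(q[1],q[0]); return [*s['position'],np.degrees(x)]
def plan(wps,cur=None):
    cur=np.array(pose() if cur is None else cur,float); print('from',cur.round(4))
    for name,x,y,z,a,n in wps:
        D=complex(x-cur[0],y-cur[1]); dl=np.radians(a-cur[3])/n; a0=np.radians(cur[3])
        S=sum(np.exp(1j*i*dl) for i in range(n)); s=D/(np.exp(1j*a0)*S)
        row=np.round([s.real/.3,-s.imag/.3,-(z-cur[2])/n/.3,0,0,-dl/(np.pi/2)],4)
        dl=-row[5]*np.pi/2; P=complex(*cur[:2])
        for i in range(n): P+=.3*(row[0]-1j*row[1])*np.exp(1j*(a0+i*dl))
        cur=np.array([P.real,P.imag,cur[2]-.3*n*row[2],cur[3]+np.degrees(n*dl)])
        print(f'{name} {n}x',row.tolist(),'mm/row',round(300*np.linalg.norm(row[:3])),'->',cur.round(3))
    return cur
st=np.load('stand.npz'); C=st['C']
def tub(k,f0,f1,nr,n1=15,R=.04,hi=.215):
    c=C[k]; z=.131 if k<3 else .166
    P=lambda f:(c[0]+R*np.cos(np.radians(f)),c[1]+R*np.sin(np.radians(f)))
    return [(f'to{k}',*P(f0),hi,f0-270,n1),('down',*P(f0),z,f0-270,5),('arc',*P(f1),z,f1-270,nr),('up',*P(f1),hi,f1-270,5)]
E
python3 - <<'E'
from plan import *
plan(tub(0,169,196,5,25)+tub(1,148,286,20)+tub(2,191.5,286,15)+tub(5,236.7,170,10)+tub(4,172,196,5)+tub(3,158.7,286,20))
E
```

```text
from [  0.1883   0.5163   0.2555 -20.043 ]
to0 25x [0.0921, 0.0183, 0.0054, 0.0, 0.0, 0.036] mm/row 28 -> [ 4.08000e-01 -9.20000e-02  2.15000e-01 -1.01043e+02]
down 5x [-0.0, -0.0002, 0.056, 0.0, 0.0, -0.0001] mm/row 17 -> [ 4.08000e-01 -9.20000e-02  1.31000e-01 -1.00998e+02]
arc 5x [0.0125, -0.0006, -0.0, 0.0, 0.0, -0.06] mm/row 4 -> [  0.409  -0.111   0.131 -73.998]
up 5x [0.0001, -0.0, -0.056, 0.0, 0.0, 0.0] mm/row 17 -> [  0.409  -0.111   0.215 -73.998]
to1 15x [0.0192, -0.0046, -0.0, 0.0, 0.0, 0.0356] mm/row 6 -> [   0.42    -0.197    0.215 -122.058]
down 5x [0.0, 0.0001, 0.056, 0.0, 0.0, -0.0001] mm/row 17 -> [   0.42    -0.197    0.131 -122.013]
arc 20x [0.016, -0.001, -0.0, 0.0, 0.0, -0.0767] mm/row 5 -> [ 0.465 -0.256  0.131 16.047]
up 5x [-0.0001, 0.0001, -0.056, 0.0, 0.0, 0.0001] mm/row 17 -> [ 0.464 -0.256  0.215 16.002]
to2 15x [0.0005, 0.0244, -0.0, 0.0, 0.0, 0.07] mm/row 7 -> [  0.42   -0.344   0.215 -78.498]
down 5x [0.0001, 0.0, 0.056, 0.0, 0.0, 0.0] mm/row 17 -> [  0.42   -0.344   0.131 -78.498]
arc 15x [0.0146, -0.0008, -0.0, 0.0, 0.0, -0.07] mm/row 4 -> [ 0.47  -0
[... 591 characters left out ...]

down 5x [0.0001, 0.0, 0.0327, 0.0, 0.0, 0.0] mm/row 10 -> [  0.539  -0.206   0.166 -97.983]
arc 5x [0.0112, -0.0004, -0.0, 0.0, 0.0, -0.0533] mm/row 3 -> [  0.54   -0.223   0.166 -73.998]
up 5x [-0.0, -0.0, -0.0327, 0.0, 0.0, 0.0] mm/row 10 -> [  0.54   -0.223   0.215 -73.998]
to3 15x [-0.0324, 0.0019, -0.0, 0.0, 0.0, 0.0276] mm/row 10 -> [ 5.35000e-01 -7.90000e-02  2.15000e-01 -1.11258e+02]
down 5x [-0.0001, -0.0001, 0.0327, 0.0, 0.0, 0.0001] mm/row 10 -> [ 5.35000e-01 -7.90000e-02  1.66000e-01 -1.11303e+02]
arc 20x [0.0148, -0.0008, -0.0, 0.0, 0.0, -0.0707] mm/row 4 -> [ 0.583 -0.132  0.166 15.957]
up 5x [0.0001, -0.0, -0.0327, 0.0, 0.0, -0.0001] mm/row 10 -> [ 0.583 -0.132  0.215 16.002]
```

send_rows:
  increments:
    - [[0.0921, 0.0183, 0.0054, 0, 0, 0.036], [0.0921, 0.0183, 0.0054, 0, 0, 0.036], [0.0921, 0.0183, 0.0054, 0, 0, 0.036], [0.0921, 0.0183, 0.0054, 0, 0, 0.036], [0.0921, 0.0183, 0.0054, 0, 0, 0.036]]
  grip: -1
  grip_force: 40

```text
clock: 0.6
position: [0.3001, 0.4298, 0.2476]
ee_rot: [0.95, -0.312, -0.0, 0.001]
contact_force: [0.4, 1.1, -0.6]
grip_width: 0.0122
grip_force: 0.0
```

send_rows:
  increments:
    - [[0.0921, 0.0183, 0.0054, 0, 0, 0.036], [0.0921, 0.0183, 0.0054, 0, 0, 0.036], [0.0921, 0.0183, 0.0054, 0, 0, 0.036], [0.0921, 0.0183, 0.0054, 0, 0, 0.036], [0.0921, 0.0183, 0.0054, 0, 0, 0.036]]

```text
clock: 1.1
position: [0.3824, 0.316, 0.2395]
ee_rot: [0.897, -0.443, -0.0, 0.0]
contact_force: [-0.3, 0.5, -0.4]
grip_width: -0.0004
grip_force: 0.0
```

send_rows:
  increments:
    - [[0.0921, 0.0183, 0.0054, 0, 0, 0.036], [0.0921, 0.0183, 0.0054, 0, 0, 0.036], [0.0921, 0.0183, 0.0054, 0, 0, 0.036], [0.0921, 0.0183, 0.0054, 0, 0, 0.036], [0.0921, 0.0183, 0.0054, 0, 0, 0.036]]

```text
clock: 1.6
position: [0.4297, 0.1839, 0.2315]
ee_rot: [0.825, -0.565, -0.0, 0.0]
contact_force: [1.0, -0.2, 0.1]
grip_width: -0.0002
grip_force: 0.0
```

send_rows:
  increments:
    - [[0.0921, 0.0183, 0.0054, 0, 0, 0.036], [0.0921, 0.0183, 0.0054, 0, 0, 0.036], [0.0921, 0.0183, 0.0054, 0, 0, 0.036], [0.0921, 0.0183, 0.0054, 0, 0, 0.036], [0.0921, 0.0183, 0.0054, 0, 0, 0.036]]

```text
clock: 2.1
position: [0.4383, 0.0438, 0.2234]
ee_rot: [0.737, -0.675, -0.0, 0.0]
contact_force: [0.2, 0.9, 0.2]
grip_width: 0.0001
grip_force: 0.0
```

send_rows:
  increments:
    - [[0.0921, 0.0183, 0.0054, 0, 0, 0.036], [0.0921, 0.0183, 0.0054, 0, 0, 0.036], [0.0921, 0.0183, 0.0054, 0, 0, 0.036], [0.0921, 0.0183, 0.0054, 0, 0, 0.036], [0.0921, 0.0183, 0.0054, 0, 0, 0.036]]

```text
clock: 2.6
position: [0.4074, -0.0931, 0.2154]
ee_rot: [-0.635, 0.773, 0.0, -0.0]
contact_force: [-0.0, -0.4, 0.1]
grip_width: 0.0001
grip_force: 0.0
```

Run:
```python
from plan import *
s=ctrl.state();print(s['clock'],s['qpos'],s['grip_width']); plan(tub(0,169,196,5,5))
```

```text
2.6 [ 1.53702959e-01  9.77448972e-03 -2.84762660e-01 -2.09611474e-04
 -1.27692734e+00 -3.48721454e-01] 5.48307190385738e-05
from [ 4.074000e-01 -9.310000e-02  2.154000e-01  2.588228e+02]
to0 5x [0.2283, 1.2749, 0.0003, 0.0, 0.0, 0.7996] mm/row 389 -> [ 4.08000e-01 -9.20000e-02  2.15000e-01 -1.00997e+02]
down 5x [0.0, 0.0, 0.056, 0.0, 0.0, 0.0] mm/row 17 -> [ 4.08000e-01 -9.20000e-02  1.31000e-01 -1.00997e+02]
arc 5x [0.0126, -0.0006, -0.0, 0.0, 0.0, -0.06] mm/row 4 -> [  0.409  -0.111   0.131 -73.997]
up 5x [-0.0, 0.0, -0.056, 0.0, 0.0, 0.0] mm/row 17 -> [  0.409  -0.111   0.215 -73.997]
```

send_rows:
  increments:
    - [[0, 0, 0.056, 0, 0, 0], [0, 0, 0.056, 0, 0, 0], [0, 0, 0.056, 0, 0, 0], [0, 0, 0.056, 0, 0, 0], [0, 0, 0.056, 0, 0, 0]]

```text
clock: 3.1
position: [0.4077, -0.0921, 0.1309]
ee_rot: [-0.636, 0.772, 0.0, -0.0]
contact_force: [0.6, -0.5, 0.7]
grip_width: -0.0
grip_force: 0.0
```

send_rows:
  increments:
    - [[0.0125, -0.0006, 0, 0, 0, -0.06], [0.0125, -0.0006, 0, 0, 0, -0.06], [0.0125, -0.0006, 0, 0, 0, -0.06], [0.0125, -0.0006, 0, 0, 0, -0.06], [0.0125, -0.0006, 0, 0, 0, -0.06]]

```text
clock: 3.6
position: [0.4084, -0.1107, 0.1314]
ee_rot: [0.8, -0.601, -0.001, 0.0]
contact_force: [-1.0, -0.2, -0.5]
grip_width: 0.0001
grip_force: 0.4
```

send_rows:
  increments:
    - [[0, 0, -0.056, 0, 0, 0], [0, 0, -0.056, 0, 0, 0], [0, 0, -0.056, 0, 0, 0], [0, 0, -0.056, 0, 0, 0], [0, 0, -0.056, 0, 0, 0]]

```text
clock: 4.1
position: [0.4085, -0.1106, 0.2162]
ee_rot: [0.798, -0.602, -0.0, 0.0]
contact_force: [0.1, 0.6, 1.1]
grip_width: 0.0002
grip_force: 0.0
```

send_rows:
  increments:
    - [[0.0192, -0.0046, 0, 0, 0, 0.0356], [0.0192, -0.0046, 0, 0, 0, 0.0356], [0.0192, -0.0046, 0, 0, 0, 0.0356], [0.0192, -0.0046, 0, 0, 0, 0.0356], [0.0192, -0.0046, 0, 0, 0, 0.0356]]

```text
clock: 4.6
position: [0.4203, -0.1379, 0.2154]
ee_rot: [-0.706, 0.708, 0.0, -0.0]
contact_force: [0.6, -0.1, 0.1]
grip_width: -0.0002
grip_force: 0.0
```

send_rows:
  increments:
    - [[0.0192, -0.0046, 0, 0, 0, 0.0356], [0.0192, -0.0046, 0, 0, 0, 0.0356], [0.0192, -0.0046, 0, 0, 0, 0.0356], [0.0192, -0.0046, 0, 0, 0, 0.0356], [0.0192, -0.0046, 0, 0, 0, 0.0356]]

```text
clock: 5.1
position: [0.4238, -0.1672, 0.2154]
ee_rot: [-0.6, 0.8, 0.0, -0.0]
contact_force: [0.5, 0.4, 0.5]
grip_width: 0.0003
grip_force: 0.0
```

send_rows:
  increments:
    - [[0.0192, -0.0046, 0, 0, 0, 0.0356], [0.0192, -0.0046, 0, 0, 0, 0.0356], [0.0192, -0.0046, 0, 0, 0, 0.0356], [0.0192, -0.0046, 0, 0, 0, 0.0356], [0.0192, -0.0046, 0, 0, 0, 0.0356]]

```text
clock: 5.6
position: [0.4191, -0.1964, 0.2154]
ee_rot: [-0.483, 0.876, 0.0, -0.0]
contact_force: [1.1, -0.7, 0.1]
grip_width: -0.0002
grip_force: 0.0
```

```bash
cat > chk.py <<'E'
from meas import *
import sys
p,d=cap('top',sys.argv[1]); st=np.load('stand.npz')
u,v=proj('top',np.array([.52,-.215,.11])).astype(int)
cv2.imwrite('pics/%s_c.png'%sys.argv[1],cv2.resize(p[v-45:v+45,u-60:u+60],None,fx=6,fy=6,interpolation=cv2.INTER_CUBIC))
print([(round(np.degrees(a[0]),1),round(a[1]*1e3),a[2]) for a in angles(p,d,st['C'],st['s'][2])])
E
python3 chk.py t1; python3 -c "
from plan import *
print(pose())"
```

```text
[(np.float64(-105.1), 6, 388), (np.float64(-87.1), 18, 276), (np.float64(-66.7), 6, 72), (np.float64(-114.3), 35, 29), (np.float64(-6.7), 30, 39), (np.float64(53.9), 33, 45)]
[np.float64(0.4189015247126878), np.float64(-0.19688067071979087), np.float64(0.2153626463631159), np.float64(237.59493895099232)]
```

View pics/t1_c.png

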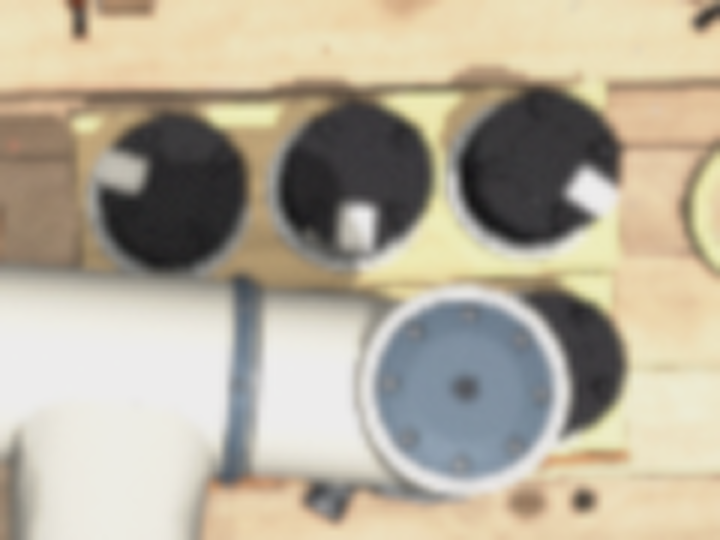

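send_rows:
  increments:
    - [[0, 0, 0.056, 0, 0, 0], [0, 0, 0.056, 0, 0, 0], [0, 0, 0.056, 0, 0, 0], [0, 0, 0.056, 0, 0, 0], [0, 0, 0.056, 0, 0, 0]]

```text
clock: 6.15
position: [0.4192, -0.196, 0.1309]
ee_rot: [-0.484, 0.875, 0.0, -0.0]
contact_force: [-0.2, 0.4, -0.5]
grip_width: 0.0002
grip_force: 0.0
```

send_rows:
  increments:
    - [[0.016, -0.001, 0, 0, 0, -0.0767], [0.016, -0.001, 0, 0, 0, -0.0767], [0.016, -0.001, 0, 0, 0, -0.0767], [0.016, -0.001, 0, 0, 0, -0.0767], [0.016, -0.001, 0, 0, 0, -0.0767]]

```text
clock: 6.65
position: [0.413, -0.219, 0.1314]
ee_rot: [0.724, -0.69, -0.001, 0.0]
contact_force: [0.2, 0.5, 1.0]
grip_width: -0.0
grip_force: 0.3
```

send_rows:
  increments:
    - [[0.016, -0.001, 0, 0, 0, -0.0767], [0.016, -0.001, 0, 0, 0, -0.0767], [0.016, -0.001, 0, 0, 0, -0.0767], [0.016, -0.001, 0, 0, 0, -0.0767], [0.016, -0.001, 0, 0, 0, -0.0767]]

```text
clock: 7.15
position: [0.4209, -0.2414, 0.1313]
ee_rot: [0.896, -0.444, -0.001, 0.0]
contact_force: [-0.9, 0.3, 0.3]
grip_width: 0.0001
grip_force: 0.3
```

send_rows:
  increments:
    - [[0.016, -0.001, 0, 0, 0, -0.0767], [0.016, -0.001, 0, 0, 0, -0.0767], [0.016, -0.001, 0, 0, 0, -0.0767], [0.016, -0.001, 0, 0, 0, -0.0767], [0.016, -0.001, 0, 0, 0, -0.0767]]

```text
clock: 7.65
position: [0.4403, -0.2552, 0.1313]
ee_rot: [0.987, -0.158, -0.001, -0.0]
contact_force: [-0.6, -0.9, -0.3]
grip_width: 0.0001
grip_force: 0.3
```

send_rows:
  increments:
    - [[0.016, -0.001, 0, 0, 0, -0.0767], [0.016, -0.001, 0, 0, 0, -0.0767], [0.016, -0.001, 0, 0, 0, -0.0767], [0.016, -0.001, 0, 0, 0, -0.0767], [0.016, -0.001, 0, 0, 0, -0.0767]]

```text
clock: 8.15
position: [0.4642, -0.2558, 0.1314]
ee_rot: [0.99, 0.142, -0.001, -0.0]
contact_force: [0.3, -0.7, 0.6]
grip_width: -0.0001
grip_force: 0.4
```

send_rows:
  increments:
    - [[0, 0, -0.056, 0, 0, 0], [0, 0, -0.056, 0, 0, 0], [0, 0, -0.056, 0, 0, 0], [0, 0, -0.056, 0, 0, 0], [0, 0, -0.056, 0, 0, 0]]

```text
clock: 8.65
position: [0.4642, -0.2555, 0.2161]
ee_rot: [0.99, 0.139, -0.0, -0.0]
contact_force: [1.2, 0.2, 0.1]
grip_width: -0.0005
grip_force: 0.0
```

send_rows:
  increments:
    - [[0.0005, 0.0244, 0, 0, 0, 0.07], [0.0005, 0.0244, 0, 0, 0, 0.07], [0.0005, 0.0244, 0, 0, 0, 0.07], [0.0005, 0.0244, 0, 0, 0, 0.07], [0.0005, 0.0244, 0, 0, 0, 0.07]]

```text
clock: 9.15
position: [0.4672, -0.2918, 0.2153]
ee_rot: [0.991, -0.137, -0.0, -0.0]
contact_force: [-0.3, 0.2, -0.2]
grip_width: -0.0001
grip_force: 0.0
```

send_rows:
  increments:
    - [[0.0005, 0.0244, 0, 0, 0, 0.07], [0.0005, 0.0244, 0, 0, 0, 0.07], [0.0005, 0.0244, 0, 0, 0, 0.07], [0.0005, 0.0244, 0, 0, 0, 0.07], [0.0005, 0.0244, 0, 0, 0, 0.07]]

```text
clock: 9.65
position: [0.4506, -0.3241, 0.2153]
ee_rot: [0.916, -0.401, -0.0, -0.0]
contact_force: [0.9, 0.1, -0.9]
grip_width: 0.0
grip_force: 0.0
```

send_rows:
  increments:
    - [[0.0005, 0.0244, 0, 0, 0, 0.07], [0.0005, 0.0244, 0, 0, 0, 0.07], [0.0005, 0.0244, 0, 0, 0, 0.07], [0.0005, 0.0244, 0, 0, 0, 0.07], [0.0005, 0.0244, 0, 0, 0, 0.07]]

```text
clock: 10.15
position: [0.4197, -0.3429, 0.2153]
ee_rot: [0.773, -0.634, -0.0, 0.0]
contact_force: [-0.6, 1.0, 0.2]
grip_width: 0.0001
grip_force: 0.0
```

```bash
python3 chk.py t2
python3 - <<'E'
from plan import *
c=pose(); c[3]-=360 if c[3]>90 else 0
plan(tub(2,191.5,286,15,5),c)
E
```

```text
[(np.float64(-6.5), 33, 39), (np.float64(72.9), 11, 345), (np.float64(171.9), 9, 324), (np.float64(-114.2), 34, 42), (np.float64(30.5), 21, 219), (np.float64(5.5), 26, 125)]
from [  0.4188  -0.3431   0.2155 -79.0733]
to2 5x [0.0006, -0.0008, 0.0003, 0.0, 0.0, -0.0013] mm/row 0 -> [  0.42   -0.344   0.215 -78.488]
down 5x [0.0, 0.0, 0.056, 0.0, 0.0, 0.0] mm/row 17 -> [  0.42   -0.344   0.131 -78.488]
arc 15x [0.0146, -0.0008, 0.0, 0.0, 0.0, -0.07] mm/row 4 -> [ 0.47  -0.374  0.131 16.012]
up 5x [0.0, 0.0001, -0.056, 0.0, 0.0, 0.0] mm/row 17 -> [ 0.47  -0.374  0.215 16.012]
```

send_rows:
  increments:
    - [[0, 0, 0.056, 0, 0, 0], [0, 0, 0.056, 0, 0, 0], [0, 0, 0.056, 0, 0, 0], [0, 0, 0.056, 0, 0, 0], [0, 0, 0.056, 0, 0, 0]]

```text
clock: 10.7
position: [0.4201, -0.3427, 0.1309]
ee_rot: [0.775, -0.632, -0.0, -0.0]
contact_force: [0.2, -0.2, 0.4]
grip_width: 0.0004
grip_force: 0.0
```

send_rows:
  increments:
    - [[0.0156, -0.0009, 0, 0, 0, -0.0744], [0.0156, -0.0009, 0, 0, 0, -0.0744], [0.0156, -0.0009, 0, 0, 0, -0.0744], [0.0156, -0.0009, 0, 0, 0, -0.0744], [0.0156, -0.0009, 0, 0, 0, -0.0744]]

```text
clock: 11.2
position: [0.4308, -0.3631, 0.1313]
ee_rot: [0.925, -0.38, -0.001, -0.0]
contact_force: [-0.8, 0.6, 0.3]
grip_width: 0.0001
grip_force: 0.2
```

send_rows:
  increments:
    - [[0.0156, -0.0009, 0, 0, 0, -0.0744], [0.0156, -0.0009, 0, 0, 0, -0.0744], [0.0156, -0.0009, 0, 0, 0, -0.0744], [0.0156, -0.0009, 0, 0, 0, -0.0744], [0.0156, -0.0009, 0, 0, 0, -0.0744]]

```text
clock: 11.7
position: [0.4512, -0.3743, 0.1314]
ee_rot: [0.995, -0.097, -0.001, -0.0]
contact_force: [0.2, -1.1, -0.5]
grip_width: -0.0003
grip_force: 0.3
```

send_rows:
  increments:
    - [[0.0156, -0.0009, 0, 0, 0, -0.0744], [0.0156, -0.0009, 0, 0, 0, -0.0744], [0.0156, -0.0009, 0, 0, 0, -0.0744], [0.0156, -0.0009, 0, 0, 0, -0.0744], [0.0156, -0.0009, 0, 0, 0, -0.0744]]

```text
clock: 12.2
position: [0.4745, -0.3722, 0.1314]
ee_rot: [0.981, 0.194, -0.0, -0.0]
contact_force: [0.4, -0.4, 0.0]
grip_width: 0.0001
grip_force: 0.4
```

send_rows:
  increments:
    - [[0, 0, -0.056, 0, 0, 0], [0, 0, -0.056, 0, 0, 0], [0, 0, -0.056, 0, 0, 0], [0, 0, -0.056, 0, 0, 0], [0, 0, -0.056, 0, 0, 0]]

```text
clock: 12.7
position: [0.4744, -0.3719, 0.2161]
ee_rot: [0.981, 0.192, -0.0, -0.0]
contact_force: [0.7, 0.1, -0.1]
grip_width: -0.0001
grip_force: 0.0
```

```bash
python3 chk.py t3
python3 - <<'E'
from plan import *
c=pose(); c[3]-=360 if c[3]>90 else 0
plan(tub(5,236.7,164,10,10)+tub(4,172,200,5,15)+tub(3,158.7,291,20,15),c)
E
```

```text
[(np.float64(-6.2), 33, 39), (np.float64(61.7), 16, 290), (np.float64(-93.9), 20, 176), (np.float64(-114.2), 34, 42), (np.float64(85.5), 19, 194), (np.float64(-21.9), 0, 407)]
from [ 0.4753 -0.3729  0.2195 22.096 ]
to5 10x [0.0299, -0.0049, 0.0015, 0.0, 0.0, 0.0616] mm/row 9 -> [  0.562  -0.363   0.215 -33.344]
down 5x [-0.0, -0.0001, 0.0326, 0.0, 0.0, -0.0001] mm/row 10 -> [  0.562  -0.363   0.166 -33.299]
arc 10x [-0.0169, -0.0011, 0.0, 0.0, 0.0, 0.0808] mm/row 5 -> [   0.546   -0.318    0.166 -106.019]
up 5x [0.0001, 0.0, -0.0326, 0.0, 0.0, -0.0] mm/row 10 -> [   0.546   -0.319    0.215 -106.019]
to4 15x [-0.0241, 0.0069, -0.0, 0.0, 0.0, -0.0059] mm/row 8 -> [  0.539  -0.206   0.215 -98.054]
down 5x [0.0, -0.0001, 0.0326, 0.0, 0.0, -0.0001] mm/row 10 -> [  0.539  -0.206   0.166 -98.009]
arc 5x [0.013, -0.0006, 0.0, 0.0, 0.0, -0.0622] mm/row 4 -> [  0.541  -0.225   0.166 -70.019]
up 5x [0.0, -0.0, -0.0326, 0.0, 0.0, -0.0] mm/row 10 -> [  0.541  -0.225   0.215 -70.019]
to3 15x [-0.0332, 0.0008, -0.0, 0.0, 0.0, 0.0306] mm/row 10 -> [ 5.35000e-01 -7.90000e-02  2.15000e-01 -1.11329e+02]
down 5x [0.0001, 0.0001, 0.0326, 0.0, 0.0, -0.0001] mm/row 10 -> [ 5.35000e-01 -7.90000e-02  1.66000e-01 -1.11284e+02]
arc 20x [0.0154, -0.0009, 0.0, 0.0, 0.0, -0.0735] mm/row 5 -> [ 0.587 -0.131  0.166 21.016]
up 5x [-0.0001, -0.0001, -0.0326, 0.0, 0.0, 0.0] mm/row 10 -> [ 0.587 -0.131  0.215 21.016]
```

send_rows:
  increments:
    - [[0.03, -0.005, 0, 0, 0, 0.0616], [0.03, -0.005, 0, 0, 0, 0.0616], [0.03, -0.005, 0, 0, 0, 0.0616], [0.03, -0.005, 0, 0, 0, 0.0616], [0.03, -0.005, 0, 0, 0, 0.0616]]

```text
clock: 13.25
position: [0.5171, -0.3561, 0.2152]
ee_rot: [0.999, -0.051, -0.0, -0.0]
contact_force: [0.2, 0.3, -0.2]
grip_width: 0.0002
grip_force: 0.0
```

send_rows:
  increments:
    - [[0.03, -0.005, 0, 0, 0, 0.0616], [0.03, -0.005, 0, 0, 0, 0.0616], [0.03, -0.005, 0, 0, 0, 0.0616], [0.03, -0.005, 0, 0, 0, 0.0616], [0.03, -0.005, 0, 0, 0, 0.0616]]

```text
clock: 13.75
position: [0.562, -0.3621, 0.2151]
ee_rot: [0.957, -0.289, -0.0, -0.0]
contact_force: [0.4, -0.1, 0.3]
grip_width: -0.0002
grip_force: 0.0
```

send_rows:
  increments:
    - [[0, 0, 0.0326, 0, 0, 0], [0, 0, 0.0326, 0, 0, 0], [0, 0, 0.0326, 0, 0, 0], [0, 0, 0.0326, 0, 0, 0], [0, 0, 0.0326, 0, 0, 0]]

```text
clock: 14.25
position: [0.5611, -0.3624, 0.1659]
ee_rot: [0.958, -0.288, -0.0, -0.0]
contact_force: [0.7, -0.1, 0.5]
grip_width: -0.0001
grip_force: 0.0
```

send_rows:
  increments:
    - [[-0.0169, -0.0011, 0, 0, 0, 0.0808], [-0.0169, -0.0011, 0, 0, 0, 0.0808], [-0.0169, -0.0011, 0, 0, 0, 0.0808], [-0.0169, -0.0011, 0, 0, 0, 0.0808], [-0.0169, -0.0011, 0, 0, 0, 0.0808]]

```text
clock: 14.75
position: [0.5456, -0.3428, 0.1664]
ee_rot: [0.818, -0.575, -0.0, 0.0]
contact_force: [0.2, -0.4, -1.3]
grip_width: -0.0001
grip_force: 0.3
```

send_rows:
  increments:
    - [[-0.0169, -0.0011, 0, 0, 0, 0.0808], [-0.0169, -0.0011, 0, 0, 0, 0.0808], [-0.0169, -0.0011, 0, 0, 0, 0.0808], [-0.0169, -0.0011, 0, 0, 0, 0.0808], [-0.0169, -0.0011, 0, 0, 0, 0.0808]]

```text
clock: 15.25
position: [0.5446, -0.3177, 0.1664]
ee_rot: [-0.598, 0.801, 0.0, -0.0]
contact_force: [-0.6, -0.7, -1.1]
grip_width: -0.0001
grip_force: 0.3
```

send_rows:
  increments:
    - [[0, 0, -0.0326, 0, 0, 0], [0, 0, -0.0326, 0, 0, 0], [0, 0, -0.0326, 0, 0, 0], [0, 0, -0.0326, 0, 0, 0], [0, 0, -0.0326, 0, 0, 0]]

```text
clock: 15.75
position: [0.5453, -0.3181, 0.217]
ee_rot: [-0.6, 0.8, -0.0, 0.0]
contact_force: [0.7, 0.9, -0.9]
grip_width: -0.0002
grip_force: 0.0
```

send_rows:
  increments:
    - [[-0.0241, 0.0069, 0, 0, 0, -0.0059], [-0.0241, 0.0069, 0, 0, 0, -0.0059], [-0.0241, 0.0069, 0, 0, 0, -0.0059], [-0.0241, 0.0069, 0, 0, 0, -0.0059], [-0.0241, 0.0069, 0, 0, 0, -0.0059]]

```text
clock: 16.25
position: [0.5446, -0.2793, 0.2154]
ee_rot: [-0.619, 0.786, 0.0, -0.0]
contact_force: [-0.1, 0.5, 0.5]
grip_width: -0.0
grip_force: 0.0
```

send_rows:
  increments:
    - [[-0.0241, 0.0069, 0, 0, 0, -0.0059], [-0.0241, 0.0069, 0, 0, 0, -0.0059], [-0.0241, 0.0069, 0, 0, 0, -0.0059], [-0.0241, 0.0069, 0, 0, 0, -0.0059], [-0.0241, 0.0069, 0, 0, 0, -0.0059]]

```text
clock: 16.75
position: [0.5424, -0.2421, 0.2158]
ee_rot: [-0.637, 0.771, 0.0, 0.0]
contact_force: [0.1, -0.2, 0.4]
grip_width: -0.0005
grip_force: 0.0
```

send_rows:
  increments:
    - [[-0.0241, 0.0069, 0, 0, 0, -0.0059], [-0.0241, 0.0069, 0, 0, 0, -0.0059], [-0.0241, 0.0069, 0, 0, 0, -0.0059], [-0.0241, 0.0069, 0, 0, 0, -0.0059], [-0.0241, 0.0069, 0, 0, 0, -0.0059]]

```text
clock: 17.25
position: [0.5384, -0.2047, 0.2158]
ee_rot: [-0.654, 0.756, -0.0, 0.0]
contact_force: [-0.3, 0.1, -0.2]
grip_width: -0.0001
grip_force: 0.0
```

```bash
python3 chk.py t4
python3 - <<'E'
from plan import *
c=pose(); c[3]-=360 if c[3]>90 else 0
plan(tub(4,172,200,5,5),c)
E
```

```text
[(np.float64(-94.7), 19, 252), (np.float64(-8.2), 32, 52), (np.float64(-0.6), 33, 46), (np.float64(-125.5), 5, 400), (np.float64(-131.8), 12, 323), (np.float64(-0.2), 16, 144)]
from [  0.5384  -0.2039   0.2159 -98.1968]
to4 5x [0.0015, -0.0004, 0.0006, 0.0, 0.0, -0.0004] mm/row 0 -> [  0.539  -0.206   0.215 -98.017]
down 5x [-0.0, -0.0, 0.0326, 0.0, 0.0, -0.0] mm/row 10 -> [  0.539  -0.206   0.166 -98.017]
arc 5x [0.013, -0.0006, 0.0, 0.0, 0.0, -0.0623] mm/row 4 -> [  0.541  -0.225   0.166 -69.982]
up 5x [-0.0, -0.0001, -0.0326, 0.0, 0.0, 0.0] mm/row 10 -> [  0.541  -0.225   0.215 -69.982]
```

send_rows:
  increments:
    - [[0.0015, 0, 0.0326, 0, 0, 0], [0.0015, 0, 0.0326, 0, 0, 0], [0.0015, 0, 0.0326, 0, 0, 0], [0.0015, 0, 0.0326, 0, 0, 0], [0.0015, 0, 0.0326, 0, 0, 0]]

```text
clock: 17.8
position: [0.5379, -0.2078, 0.1656]
ee_rot: [-0.654, 0.757, 0.0, -0.0]
contact_force: [0.8, -0.8, -0.6]
grip_width: -0.0002
grip_force: 0.0
```

send_rows:
  increments:
    - [[0.0135, -0.0006, 0, 0, 0, -0.0645], [0.0135, -0.0006, 0, 0, 0, -0.0645], [0.0135, -0.0006, 0, 0, 0, -0.0645], [0.0135, -0.0006, 0, 0, 0, -0.0645], [0.0135, -0.0006, 0, 0, 0, -0.0645]]

```text
clock: 18.3
position: [0.54, -0.2277, 0.1661]
ee_rot: [0.824, -0.567, -0.0, 0.0]
contact_force: [0.4, 0.3, -0.1]
grip_width: 0.0001
grip_force: 0.2
```

send_rows:
  increments:
    - [[0, 0, -0.0326, 0, 0, 0], [0, 0, -0.0326, 0, 0, 0], [0, 0, -0.0326, 0, 0, 0], [0, 0, -0.0326, 0, 0, 0], [0, 0, -0.0326, 0, 0, 0]]

```text
clock: 18.8
position: [0.5404, -0.2274, 0.217]
ee_rot: [0.823, -0.569, 0.0, -0.0]
contact_force: [0.4, -0.5, -0.6]
grip_width: -0.0
grip_force: 0.0
```

send_rows:
  increments:
    - [[-0.0333, 0.0008, 0, 0, 0, 0.0312], [-0.0333, 0.0008, 0, 0, 0, 0.0312], [-0.0333, 0.0008, 0, 0, 0, 0.0312], [-0.0333, 0.0008, 0, 0, 0, 0.0312], [-0.0333, 0.0008, 0, 0, 0, 0.0312]]

```text
clock: 19.3
position: [0.526, -0.1793, 0.2165]
ee_rot: [0.746, -0.666, 0.0, -0.0]
contact_force: [0.7, 0.9, -0.3]
grip_width: -0.0
grip_force: 0.0
```

send_rows:
  increments:
    - [[-0.0333, 0.0008, 0, 0, 0, 0.0312], [-0.0333, 0.0008, 0, 0, 0, 0.0312], [-0.0333, 0.0008, 0, 0, 0, 0.0312], [-0.0333, 0.0008, 0, 0, 0, 0.0312], [-0.0333, 0.0008, 0, 0, 0, 0.0312]]

```text
clock: 19.8
position: [0.524, -0.1294, 0.2165]
ee_rot: [-0.659, 0.752, -0.0, 0.0]
contact_force: [-0.5, 0.0, -0.5]
grip_width: 0.0
grip_force: 0.0
```

send_rows:
  increments:
    - [[-0.0333, 0.0008, 0, 0, 0, 0.0312], [-0.0333, 0.0008, 0, 0, 0, 0.0312], [-0.0333, 0.0008, 0, 0, 0, 0.0312], [-0.0333, 0.0008, 0, 0, 0, 0.0312], [-0.0333, 0.0008, 0, 0, 0, 0.0312]]

```text
clock: 20.3
position: [0.5341, -0.0806, 0.2165]
ee_rot: [-0.563, 0.827, -0.0, 0.0]
contact_force: [-0.3, -0.1, 0.5]
grip_width: 0.0002
grip_force: 0.0
```

```bash
python3 chk.py t5
python3 - <<'E'
from plan import *
c=pose(); c[3]-=360 if c[3]>90 else 0
plan(tub(3,158.7,292,20,5),c)
E
```

```text
[(np.float64(-7.8), 32, 56), (np.float64(-8.2), 32, 52), (np.float64(-0.6), 33, 47), (np.float64(-42.1), 22, 215), (np.float64(-27.5), 23, 62), (np.float64(2.1), 32, 46)]
from [ 5.345000e-01 -7.960000e-02  2.164000e-01 -1.116233e+02]
to3 5x [-0.0003, -0.0003, 0.0009, 0.0, 0.0, -0.0007] mm/row 0 -> [ 5.35000e-01 -7.90000e-02  2.15000e-01 -1.11308e+02]
down 5x [-0.0, -0.0, 0.0327, 0.0, 0.0, -0.0] mm/row 10 -> [ 5.35000e-01 -7.90000e-02  1.66000e-01 -1.11308e+02]
arc 20x [0.0155, -0.0009, -0.0, 0.0, 0.0, -0.0741] mm/row 5 -> [ 0.587 -0.131  0.166 22.072]
up 5x [-0.0, -0.0001, -0.0327, 0.0, 0.0, 0.0002] mm/row 10 -> [ 0.587 -0.131  0.215 21.982]
```

send_rows:
  increments:
    - [[0, 0, 0.0335, 0, 0, 0], [0, 0, 0.0335, 0, 0, 0], [0, 0, 0.0335, 0, 0, 0], [0, 0, 0.0335, 0, 0, 0], [0, 0, 0.0335, 0, 0, 0]]

```text
clock: 20.85
position: [0.5337, -0.0814, 0.1643]
ee_rot: [-0.563, 0.826, 0.0, -0.0]
contact_force: [0.5, 0.2, 0.3]
grip_width: -0.0001
grip_force: 0.0
```

send_rows:
  increments:
    - [[0.0155, -0.0009, 0, 0, 0, -0.0741], [0.0155, -0.0009, 0, 0, 0, -0.0741], [0.0155, -0.0009, 0, 0, 0, -0.0741], [0.0155, -0.0009, 0, 0, 0, -0.0741], [0.0155, -0.0009, 0, 0, 0, -0.0741]]

```text
clock: 21.35
position: [0.5318, -0.1042, 0.1648]
ee_rot: [0.778, -0.628, -0.0, 0.0]
contact_force: [-0.5, 0.5, -0.5]
grip_width: 0.0001
grip_force: 0.3
```

send_rows:
  increments:
    - [[0.0155, -0.0009, 0, 0, 0, -0.0741], [0.0155, -0.0009, 0, 0, 0, -0.0741], [0.0155, -0.0009, 0, 0, 0, -0.0741], [0.0155, -0.0009, 0, 0, 0, -0.0741], [0.0155, -0.0009, 0, 0, 0, -0.0741]]

```text
clock: 21.85
position: [0.5427, -0.1246, 0.1647]
ee_rot: [0.926, -0.378, -0.001, 0.0]
contact_force: [-1.1, -0.4, 0.0]
grip_width: -0.0001
grip_force: 0.3
```

send_rows:
  increments:
    - [[0.0155, -0.0009, 0, 0, 0, -0.0741], [0.0155, -0.0009, 0, 0, 0, -0.0741], [0.0155, -0.0009, 0, 0, 0, -0.0741], [0.0155, -0.0009, 0, 0, 0, -0.0741], [0.0155, -0.0009, 0, 0, 0, -0.0741]]

```text
clock: 22.35
position: [0.5631, -0.1354, 0.1647]
ee_rot: [0.995, -0.097, -0.001, 0.0]
contact_force: [-1.9, -0.4, -0.9]
grip_width: 0.0
grip_force: 0.3
```

send_rows:
  increments:
    - [[0.0155, -0.0009, 0, 0, 0, -0.0741], [0.0155, -0.0009, 0, 0, 0, -0.0741], [0.0155, -0.0009, 0, 0, 0, -0.0741], [0.0155, -0.0009, 0, 0, 0, -0.0741], [0.0155, -0.0009, 0, 0, 0, -0.0741]]

```text
clock: 22.85
position: [0.5861, -0.1333, 0.1647]
ee_rot: [0.981, 0.193, -0.001, 0.0]
contact_force: [-0.5, 0.1, -0.1]
grip_width: 0.0003
grip_force: 0.3
```

send_rows:
  increments:
    - [[0, 0, -0.0327, 0, 0, 0], [0, 0, -0.0327, 0, 0, 0], [0, 0, -0.0327, 0, 0, 0], [0, 0, -0.0327, 0, 0, 0], [0, 0, -0.0327, 0, 0, 0]]

```text
clock: 23.35
position: [0.5863, -0.1329, 0.2159]
ee_rot: [0.982, 0.19, 0.0, 0.0]
contact_force: [-0.4, 0.1, 0.4]
grip_width: -0.0004
grip_force: 0.0
```

```bash
python3 chk.py t6
python3 - <<'E'
from plan import *
c=pose(); c[3]-=360 if c[3]>90 else 0
plan(tub(1,265,292,5,10)+tub(0,265,292,5,10),c)
E
```

```text
[(np.float64(-7.8), 32, 56), (np.float64(-8.2), 32, 52), (np.float64(-0.6), 33, 47), (np.float64(-30.4), 3, 104), (np.float64(-22.2), 8, 71), (np.float64(2.2), 32, 46)]
from [ 0.587  -0.1332  0.2178 21.9635]
to1 10x [-0.0526, 0.0334, 0.0009, 0.0, 0.0, 0.03] mm/row 19 -> [ 0.45  -0.258  0.215 -5.037]
down 5x [0.0001, 0.0001, 0.056, 0.0, 0.0, -0.0001] mm/row 17 -> [ 0.45  -0.258  0.131 -4.992]
arc 5x [0.0125, -0.0006, 0.0, 0.0, 0.0, -0.06] mm/row 4 -> [ 0.468 -0.255  0.131 22.008]
up 5x [0.0, -0.0, -0.056, 0.0, 0.0, 0.0] mm/row 17 -> [ 0.468 -0.255  0.215 22.008]
to0 10x [-0.0014, -0.0396, 0.0, 0.0, 0.0, 0.03] mm/row 12 -> [ 0.444 -0.14   0.215 -4.992]
down 5x [-0.0001, 0.0001, 0.056, 0.0, 0.0, 0.0] mm/row 17 -> [ 0.444 -0.14   0.131 -4.992]
arc 5x [0.0126, -0.0006, 0.0, 0.0, 0.0, -0.06] mm/row 4 -> [ 0.463 -0.137  0.131 22.008]
up 5x [-0.0, 0.0, -0.056, 0.0, 0.0, 0.0] mm/row 17 -> [ 0.463 -0.137  0.215 22.008]
```

send_rows:
  increments:
    - [[-0.0526, 0.0334, 0.0002, 0, 0, 0.03], [-0.0526, 0.0334, 0.0002, 0, 0, 0.03], [-0.0526, 0.0334, 0.0002, 0, 0, 0.03], [-0.0526, 0.0334, 0.0002, 0, 0, 0.03], [-0.0526, 0.0334, 0.0002, 0, 0, 0.03]]

```text
clock: 23.9
position: [0.5235, -0.2046, 0.2142]
ee_rot: [0.997, 0.072, -0.0, -0.0]
contact_force: [0.0, 0.3, 0.0]
grip_width: -0.0002
grip_force: 0.0
```

send_rows:
  increments:
    - [[-0.0526, 0.0334, 0.0002, 0, 0, 0.03], [-0.0526, 0.0334, 0.0002, 0, 0, 0.03], [-0.0526, 0.0334, 0.0002, 0, 0, 0.03], [-0.0526, 0.0334, 0.0002, 0, 0, 0.03], [-0.0526, 0.0334, 0.0002, 0, 0, 0.03]]

```text
clock: 24.4
position: [0.4478, -0.2582, 0.214]
ee_rot: [0.999, -0.046, 0.0, 0.0]
contact_force: [0.3, -1.5, -0.2]
grip_width: 0.0
grip_force: 0.0
```

send_rows:
  increments:
    - [[0, 0, 0.056, 0, 0, 0], [0, 0, 0.056, 0, 0, 0], [0, 0, 0.056, 0, 0, 0], [0, 0, 0.056, 0, 0, 0], [0, 0, 0.056, 0, 0, 0]]

```text
clock: 24.9
position: [0.4484, -0.2577, 0.1295]
ee_rot: [0.999, -0.045, 0.0, 0.0]
contact_force: [0.3, 0.3, 0.5]
grip_width: 0.0002
grip_force: 0.0
```

send_rows:
  increments:
    - [[0.0125, -0.0006, 0, 0, 0, -0.06], [0.0125, -0.0006, 0, 0, 0, -0.06], [0.0125, -0.0006, 0, 0, 0, -0.06], [0.0125, -0.0006, 0, 0, 0, -0.06], [0.0125, -0.0006, 0, 0, 0, -0.06]]

```text
clock: 25.4
position: [0.4669, -0.255, 0.1301]
ee_rot: [0.981, 0.192, -0.0, 0.0]
contact_force: [-1.5, -1.3, 0.2]
grip_width: 0.0
grip_force: 1.1
```

send_rows:
  increments:
    - [[0, 0, -0.056, 0, 0, 0], [0, 0, -0.056, 0, 0, 0], [0, 0, -0.056, 0, 0, 0], [0, 0, -0.056, 0, 0, 0], [0, 0, -0.056, 0, 0, 0]]

```text
clock: 25.9
position: [0.4668, -0.255, 0.2147]
ee_rot: [0.982, 0.19, 0.0, -0.0]
contact_force: [0.1, -0.1, 0.5]
grip_width: -0.0002
grip_force: 0.0
```

send_rows:
  increments:
    - [[-0.0014, -0.0396, 0, 0, 0, 0.03], [-0.0014, -0.0396, 0, 0, 0, 0.03], [-0.0014, -0.0396, 0, 0, 0, 0.03], [-0.0014, -0.0396, 0, 0, 0, 0.03], [-0.0014, -0.0396, 0, 0, 0, 0.03]]

```text
clock: 26.4
position: [0.4477, -0.1984, 0.214]
ee_rot: [0.997, 0.072, 0.0, -0.0]
contact_force: [0.6, 1.3, -0.1]
grip_width: -0.0002
grip_force: 0.0
```

send_rows:
  increments:
    - [[-0.0014, -0.0396, 0, 0, 0, 0.03], [-0.0014, -0.0396, 0, 0, 0, 0.03], [-0.0014, -0.0396, 0, 0, 0, 0.03], [-0.0014, -0.0396, 0, 0, 0, 0.03], [-0.0014, -0.0396, 0, 0, 0, 0.03]]

```text
clock: 26.9
position: [0.4426, -0.1393, 0.2141]
ee_rot: [0.999, -0.046, 0.0, -0.0]
contact_force: [0.6, -0.5, 0.3]
grip_width: -0.0003
grip_force: 0.0
```

send_rows:
  increments:
    - [[0, 0, 0.056, 0, 0, 0], [0, 0, 0.056, 0, 0, 0], [0, 0, 0.056, 0, 0, 0], [0, 0, 0.056, 0, 0, 0], [0, 0, 0.056, 0, 0, 0]]

```text
clock: 27.4
position: [0.4427, -0.1398, 0.1295]
ee_rot: [0.999, -0.045, 0.0, -0.0]
contact_force: [0.8, 0.6, 0.6]
grip_width: -0.0002
grip_force: 0.0
```

send_rows:
  increments:
    - [[0.0125, -0.0006, 0, 0, 0, -0.06], [0.0125, -0.0006, 0, 0, 0, -0.06], [0.0125, -0.0006, 0, 0, 0, -0.06], [0.0125, -0.0006, 0, 0, 0, -0.06], [0.0125, -0.0006, 0, 0, 0, -0.06]]

```text
clock: 27.9
position: [0.4613, -0.1371, 0.1301]
ee_rot: [0.981, 0.192, 0.0, 0.0]
contact_force: [-1.7, -2.1, 0.6]
grip_width: -0.0001
grip_force: 1.1
```

send_rows:
  increments:
    - [[0, 0, -0.056, 0, 0, 0], [0, 0, -0.056, 0, 0, 0], [0, 0, -0.056, 0, 0, 0], [0, 0, -0.056, 0, 0, 0], [0, 0, -0.056, 0, 0, 0]]

```text
clock: 28.4
position: [0.4611, -0.137, 0.2148]
ee_rot: [0.982, 0.19, 0.0, 0.0]
contact_force: [-0.7, 0.5, -0.5]
grip_width: -0.0002
grip_force: 0.0
```

Run:
```python
from plan import *
plan([('away',.36,.13,.25,0,10)])
```

```text
from [ 0.4611 -0.137   0.2148 21.8807]
away 10x [-0.0145, -0.0946, -0.0117, 0.0, 0.0, 0.0243] mm/row 29 -> [0.36  0.13  0.25  0.011]
```

send_rows:
  increments:
    - [[-0.0145, -0.0946, -0.0117, 0, 0, 0.0243], [-0.0145, -0.0946, -0.0117, 0, 0, 0.0243], [-0.0145, -0.0946, -0.0117, 0, 0, 0.0243], [-0.0145, -0.0946, -0.0117, 0, 0, 0.0243], [-0.0145, -0.0946, -0.0117, 0, 0, 0.0243]]

```text
clock: 28.9
position: [0.397, -0.0079, 0.2318]
ee_rot: [0.996, 0.094, 0.0, -0.0]
contact_force: [0.3, 0.8, -0.1]
grip_width: -0.0003
grip_force: 0.0
```

send_rows:
  increments:
    - [[-0.0145, -0.0946, -0.0117, 0, 0, 0.0243], [-0.0145, -0.0946, -0.0117, 0, 0, 0.0243], [-0.0145, -0.0946, -0.0117, 0, 0, 0.0243], [-0.0145, -0.0946, -0.0117, 0, 0, 0.0243], [-0.0145, -0.0946, -0.0117, 0, 0, 0.0243]]

```text
clock: 29.4
position: [0.3593, 0.1305, 0.2494]
ee_rot: [1.0, -0.001, 0.0, -0.0]
contact_force: [0.2, -0.1, -0.1]
grip_width: 0.0004
grip_force: 0.0
```

```bash
python3 chk.py t7
python3 - <<'E'
import cv2
p=cv2.imread('pics/t7.png'); cv2.imwrite('pics/t7d.png',cv2.resize(p[150:270,190:420],None,fx=3.4,fy=3.4,interpolation=cv2.INTER_CUBIC))
E
```

```text
[(np.float64(-5.5), 32, 55), (np.float64(-3.6), 32, 48), (np.float64(-0.6), 33, 48), (np.float64(-6.5), 32, 50), (np.float64(-0.1), 32, 45), (np.float64(2.1), 32, 47)]
```

View pics/t7d.png

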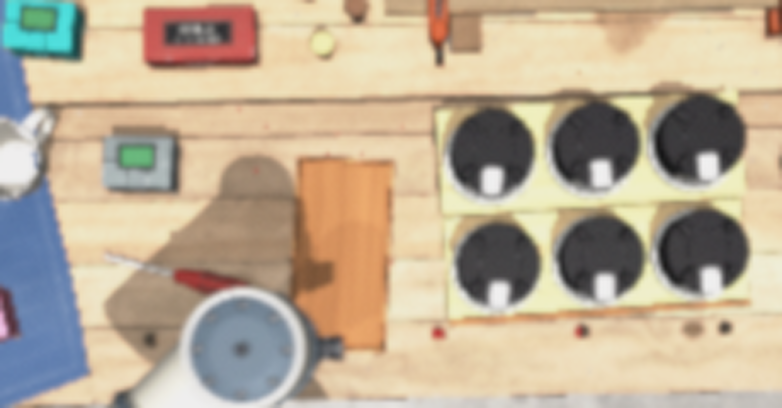

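send_rows:
  increments:
    - [[0, 0.08, 0, 0, 0, 0], [0, 0.08, 0, 0, 0, 0], [0, 0.08, 0, 0, 0, 0], [0, 0.08, 0, 0, 0, 0], [0, 0.08, 0, 0, 0, 0]]
  grip: 1

```text
clock: 29.95
position: [0.3598, 0.0086, 0.2491]
ee_rot: [1.0, 0.0, 0.0, -0.0]
contact_force: [-0.3, -0.1, 1.2]
grip_width: 0.0723
grip_force: 0.0
```

Run:
```python
from h import *
p,d=cap('top','t8')
cv2.imwrite('pics/t8c.png',cv2.resize(p[180:250,205:305],None,fx=8,fy=8,interpolation=cv2.INTER_CUBIC))
```

```text
(no output)
```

View pics/t8c.png

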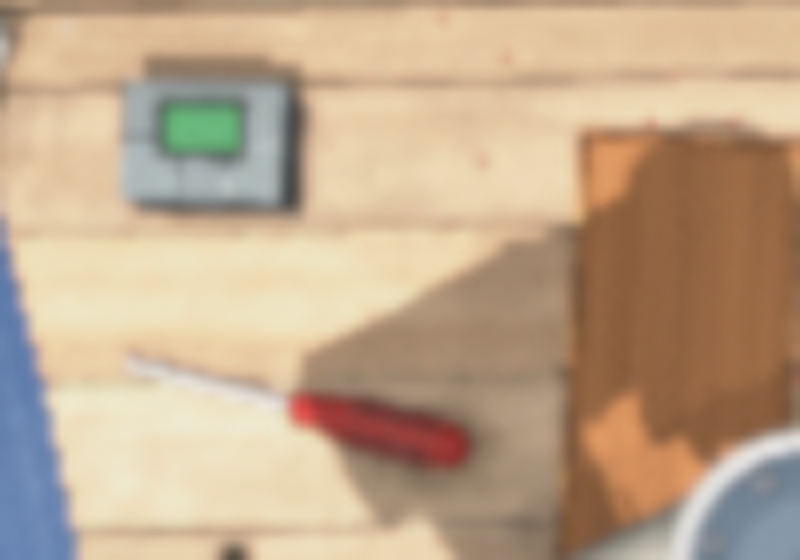

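Run:
```python
from meas import *
z=np.load('pics/t8.npz');p,d=z['p'].astype(int),z['d']
W=cloud('top',d).reshape(400,640,3)
o=lambda x,y:(205+x/8,180+y/8)
for n,q,zz in (('tip',(130,358),.013),('neck',(293,405),.02),('butt',(468,447),.015)): print(n,world('top',d,o(*q),zz).round(4),world('top',d,o(*q)).round(4))
red=(p[...,2]>p[...,1]*2)&(p[...,2]>80); red[:, :235]=0; red[:,270:]=0; red[:222]=0; red[:245][...]; red[245:]=0
v,u=np.nonzero(red); w=np.array([world('top',d,q,.013)[:2] for q in zip(u,v)])
m=w.mean(0); e=np.linalg.svd(w-m)[2][0]; e*=np.sign(e[1]); t=(w-m)@e; s=(w-m)@[-e[1],e[0]]
print('red',len(w),m.round(4),'dir deg',np.degrees(np.arctan2(e[1],e[0])).round(1),'t',t.min().round(3),t.max().round(3),'s',s.min().round(3),s.max().round(3))
def rect(mask):
    q=W[mask][:,:2].astype(np.float32); r=cv2.minAreaRect(q); return len(q),np.round(r[0],4),np.round(r[1],4),r[2]
V,U=np.mgrid[0:400,0:640]
box=(abs(W[...,2]-.07)<.012)&(U>215)&(U<248)&(V>182)&(V<212); print('box',rect(box), W[box][:,2].mean())
for c in ((125,84),(292,84),(294,208),(125,203)): print(world('top',d,o(*c),.07).round(4))
```

```text
tip [0.4739 0.3576 0.013 ] [0.4746 0.3598 0.0022]
neck [0.4483 0.2751 0.02  ] [0.4486 0.2758 0.0152]
butt [0.4258 0.1887 0.015 ] [ 0.4266  0.1907 -0.0039]
red 83 [0.4379 0.2319] dir deg 74.8 t -0.039 0.045 s -0.008 0.009
box (331, array([0.5761, 0.313 ]), array([0.0816, 0.0608]), 89.25703430175781) 0.06987321755602151
[0.6044 0.3487 0.07  ]
[0.6028 0.2672 0.07  ]
[0.5418 0.2664 0.07  ]
[0.5458 0.3486 0.07  ]
```

Run:
```python
from plan import *
plan([('to',.4374,.2327,.13,74.3,15),('down',.4374,.2327,.028,74.3,10)])
```

```text
from [0.3594 0.0066 0.2492 0.0066]
to 15x [0.046, -0.0338, 0.0265, 0.0, 0.0, -0.055] mm/row 19 -> [ 0.438  0.233  0.13  74.257]
down 10x [-0.0, -0.0, 0.034, 0.0, 0.0, -0.0] mm/row 10 -> [4.3800e-01 2.3300e-01 2.8000e-02 7.4257e+01]
```

send_rows:
  increments:
    - [[0.046, -0.0338, 0.0265, 0, 0, -0.055], [0.046, -0.0338, 0.0265, 0, 0, -0.055], [0.046, -0.0338, 0.0265, 0, 0, -0.055], [0.046, -0.0338, 0.0265, 0, 0, -0.055], [0.046, -0.0338, 0.0265, 0, 0, -0.055]]
  grip: 1

```text
clock: 30.5
position: [0.4192, 0.0714, 0.209]
ee_rot: [0.976, 0.216, 0.0, -0.0]
contact_force: [0.8, -0.5, 0.3]
grip_width: 0.0853
grip_force: 0.0
```

send_rows:
  increments:
    - [[0.046, -0.0338, 0.0265, 0, 0, -0.055], [0.046, -0.0338, 0.0265, 0, 0, -0.055], [0.046, -0.0338, 0.0265, 0, 0, -0.055], [0.046, -0.0338, 0.0265, 0, 0, -0.055], [0.046, -0.0338, 0.0265, 0, 0, -0.055]]

```text
clock: 31.0
position: [0.4466, 0.1519, 0.1693]
ee_rot: [0.907, 0.42, 0.0, 0.0]
contact_force: [0.0, 0.6, 0.3]
grip_width: 0.0856
grip_force: 0.0
```

send_rows:
  increments:
    - [[0.046, -0.0338, 0.0265, 0, 0, -0.055], [0.046, -0.0338, 0.0265, 0, 0, -0.055], [0.046, -0.0338, 0.0265, 0, 0, -0.055], [0.046, -0.0338, 0.0265, 0, 0, -0.055], [0.046, -0.0338, 0.0265, 0, 0, -0.055]]

```text
clock: 31.5
position: [0.4379, 0.2365, 0.1296]
ee_rot: [0.796, 0.605, 0.0, 0.0]
contact_force: [0.2, 0.6, 0.2]
grip_width: 0.0853
grip_force: 0.0
```

send_rows:
  increments:
    - [[0, 0, 0.034, 0, 0, 0], [0, 0, 0.034, 0, 0, 0], [0, 0, 0.034, 0, 0, 0], [0, 0, 0.034, 0, 0, 0], [0, 0, 0.034, 0, 0, 0]]

```text
clock: 32.0
position: [0.438, 0.236, 0.078]
ee_rot: [0.797, 0.604, -0.0, 0.0]
contact_force: [0.6, 0.3, -0.1]
grip_width: 0.0852
grip_force: 0.0
```

send_rows:
  increments:
    - [[0, 0, 0.034, 0, 0, 0], [0, 0, 0.034, 0, 0, 0], [0, 0, 0.034, 0, 0, 0], [0, 0, 0.034, 0, 0, 0], [0, 0, 0.034, 0, 0, 0]]

```text
clock: 32.5
position: [0.438, 0.2365, 0.027]
ee_rot: [0.797, 0.604, 0.0, 0.0]
contact_force: [0.5, 0.0, -1.0]
grip_width: 0.085
grip_force: 0.0
```

send_rows:
  increments:
    - [[0, 0, 0, 0, 0, 0], [0, 0, 0, 0, 0, 0], [0, 0, 0, 0, 0, 0], [0, 0, 0, 0, 0, 0], [0, 0, 0, 0, 0, 0]]
  grip: -1
  grip_force: 90

```text
clock: 33.0
position: [0.4384, 0.2368, 0.0287]
ee_rot: [0.797, 0.605, 0.001, 0.0]
contact_force: [1.4, -0.0, -0.9]
grip_width: 0.0202
grip_force: 88.3
```

send_rows:
  increments:
    - [[0, 0, 0, 0, 0, 0], [0, 0, 0, 0, 0, 0], [0, 0, 0, 0, 0, 0], [0, 0, 0, 0, 0, 0], [0, 0, 0, 0, 0, 0]]

```text
clock: 33.5
position: [0.4384, 0.2368, 0.0287]
ee_rot: [0.797, 0.604, 0.001, 0.0]
contact_force: [-1.6, -1.2, 5.9]
grip_width: 0.0203
grip_force: 89.4
```

Run:
```python
from plan import *
plan([('up',.4379,.2327,.09,74.3,5),('to',.37,.312,.09,-1.5,15)])
```

```text
from [4.38400e-01 2.36800e-01 2.87000e-02 7.43832e+01]
up 5x [-0.0027, 0.0004, -0.0409, 0.0, 0.0, 0.0002] mm/row 12 -> [ 0.438  0.233  0.09  74.293]
to 15x [-0.0007, -0.025, 0.0, 0.0, 0.0, 0.0561] mm/row 8 -> [ 0.37   0.312  0.09  -1.442]
```

send_rows:
  increments:
    - [[0, 0, -0.041, 0, 0, 0], [0, 0, -0.041, 0, 0, 0], [0, 0, -0.041, 0, 0, 0], [0, 0, -0.041, 0, 0, 0], [0, 0, -0.041, 0, 0, 0]]

```text
clock: 34.0
position: [0.4376, 0.2363, 0.0895]
ee_rot: [0.797, 0.604, -0.0, -0.0]
contact_force: [0.2, 0.2, -0.5]
grip_width: 0.0203
grip_force: 88.8
```

send_rows:
  increments:
    - [[-0.0002, -0.0245, 0, 0, 0, 0.0561], [-0.0002, -0.0245, 0, 0, 0, 0.0561], [-0.0002, -0.0245, 0, 0, 0, 0.0561], [-0.0002, -0.0245, 0, 0, 0, 0.0561], [-0.0002, -0.0245, 0, 0, 0, 0.0561]]

```text
clock: 34.5
position: [0.4044, 0.2519, 0.0891]
ee_rot: [0.91, 0.414, -0.0, -0.0]
contact_force: [0.2, 0.1, -1.8]
grip_width: 0.0199
grip_force: 88.6
```

send_rows:
  increments:
    - [[-0.0002, -0.0245, 0, 0, 0, 0.0561], [-0.0002, -0.0245, 0, 0, 0, 0.0561], [-0.0002, -0.0245, 0, 0, 0, 0.0561], [-0.0002, -0.0245, 0, 0, 0, 0.0561], [-0.0002, -0.0245, 0, 0, 0, 0.0561]]

```text
clock: 35.0
position: [0.3813, 0.2802, 0.0891]
ee_rot: [0.979, 0.205, -0.0, 0.0]
contact_force: [1.0, 0.1, 0.0]
grip_width: 0.0199
grip_force: 88.6
```

send_rows:
  increments:
    - [[-0.0002, -0.0245, 0, 0, 0, 0.0561], [-0.0002, -0.0245, 0, 0, 0, 0.0561], [-0.0002, -0.0245, 0, 0, 0, 0.0561], [-0.0002, -0.0245, 0, 0, 0, 0.0561], [-0.0002, -0.0245, 0, 0, 0, 0.0561]]

```text
clock: 35.5
position: [0.3724, 0.3156, 0.089]
ee_rot: [1.0, -0.014, -0.0, 0.0]
contact_force: [0.1, 0.3, -1.3]
grip_width: 0.0201
grip_force: 88.6
```

Run:
```python
from plan import *
print(np.round(pose(),4), ctrl.state()['grip_width'])
p,d=cap('top','t9'); q,e=cap('scene','s9')
f=lambda a,u,v,w,h,k:cv2.resize(a[v:v+h,u:u+w],None,fx=k,fy=k,interpolation=cv2.INTER_CUBIC)
a=f(p,205,180,60,60,9); cv2.imwrite('pics/t9c.png',a)
u,v=proj('scene',np.array([.53,.31,.05])).astype(int); print(u,v)
b=f(q,u-40,v-30,66,56,10); cv2.imwrite('pics/s9c.png',b); print('origin',u-40,v-30)
```

```text
[ 0.3724  0.3156  0.089  -1.5826] 0.020120759387567334
240 241
origin 200 211
```

View pics/t9c.png

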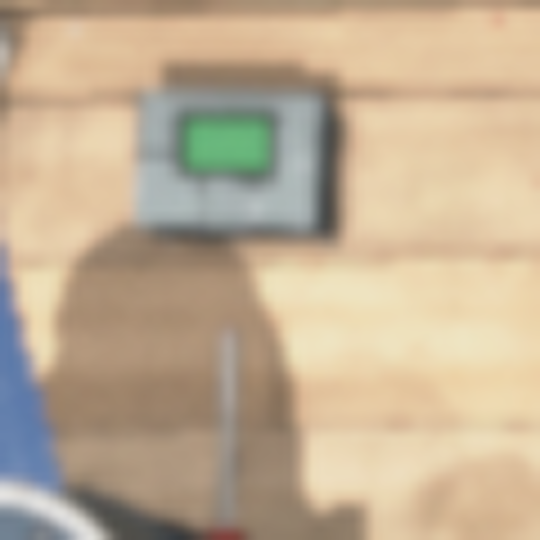

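View pics/s9c.png

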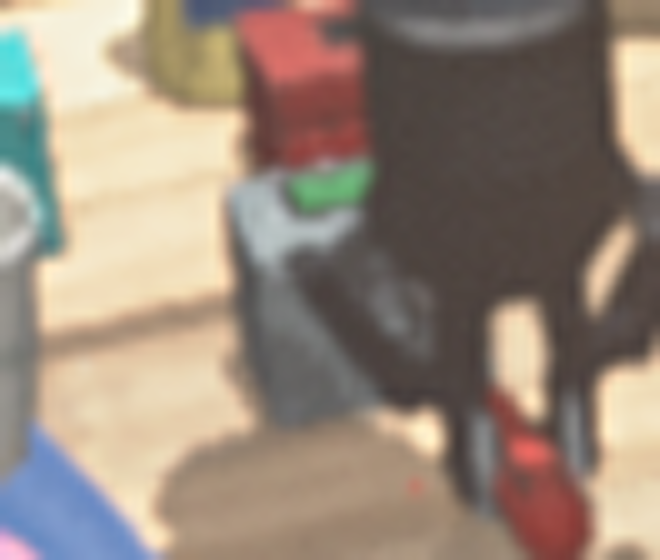

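Run:
```python
from h import *
o=lambda x,y:(205+x/9,180+y/9)
for n,q,z in(('tip',(229,330),.074),('shank',(227,520),.074),('boxL',(138,160),.07),('boxR',(321,160),.07),('frontL',(140,228),.07),('frontR',(321,232),.07),('back',(230,90),.07)): print(n,world('top',None,o(*q),z).round(4))
c=proj('scene',np.array([.546,.312,.042])); print(c)
for y in(.301,.323):
  for z in(.031,.053): print(proj('scene',np.array([.546,y,z])).round(1))
for y in(.272,.352):
  for z in(0,.07): print('corner',(proj('scene',np.array([.546,y,z]))-[215,215])*14)
p=cv2.imread('pics/scene0.png'); cv2.imwrite('pics/s0c.png',cv2.resize(p[215:257,215:260],None,fx=14,fy=14,interpolation=cv2.INTER_CUBIC))
print((c-[215,215])*14)
```

```text
tip [0.5006 0.3097 0.074 ]
shank [0.4188 0.3106 0.074 ]
boxL [0.5757 0.3498 0.07  ]
boxR [0.5741 0.2706 0.07  ]
frontL [0.546  0.3489 0.07  ]
frontR [0.5427 0.2706 0.07  ]
back [0.6056 0.31   0.07  ]
[238.85236731 242.00366414]
[242.2 244.1]
[241.7 238.5]
[236.  245.5]
[235.5 239.9]
corner [502.83501737 487.65692985]
corner [481.56049384 243.54354225]
corner [191.07031316 561.93833926]
corner [163.48155603 314.4107615 ]
[333.9331423  378.05129801]
```

View pics/s0c.png

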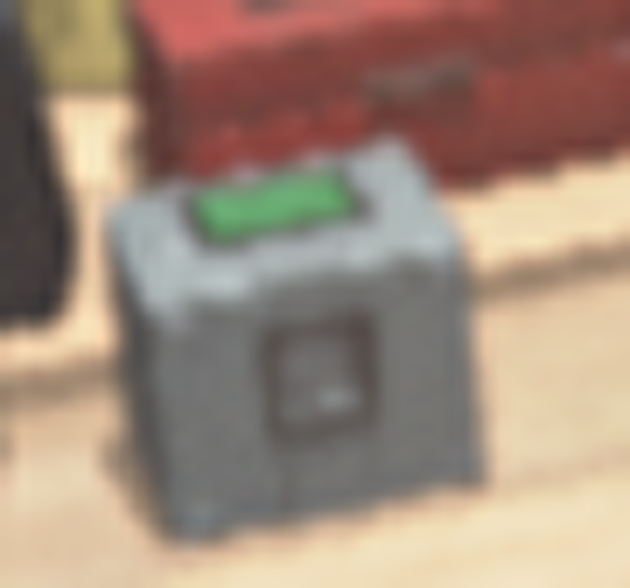

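Run:
```python
from meas import *
z=np.load('pics/t9.npz');p,d=z['p'],z['d']
W=cloud('top',d).reshape(400,640,3)
for v in range(215,238,2): print(v,[(round(float(W[v,u,2]),3)) for u in range(228,233)],W[v,230,:2].round(3))
```

```text
215 [-0.004, 0.002, -0.003, -0.005, -0.001] [0.514 0.326]
217 [-0.006, 0.003, 0.078, 0.074, -0.002] [0.499 0.311]
219 [0.007, 0.002, 0.074, 0.069, -0.0] [0.492 0.311]
221 [-0.008, -0.002, 0.079, 0.005, 0.014] [0.483 0.31 ]
223 [0.0, 0.001, 0.073, -0.005, -0.007] [0.476 0.312]
225 [0.002, -0.001, 0.079, 0.003, 0.005] [0.468 0.31 ]
227 [-0.005, -0.009, 0.082, 0.002, -0.001] [0.46 0.31]
229 [-0.004, 0.001, 0.075, -0.0, -0.002] [0.453 0.311]
231 [-0.001, -0.003, 0.077, 0.005, 0.001] [0.445 0.311]
233 [-0.002, -0.005, 0.074, -0.007, -0.012] [0.437 0.311]
235 [0.001, 0.076, 0.077, -0.0, 0.002] [0.429 0.311]
237 [-0.004, 0.082, 0.072, -0.001, -0.003] [0.422 0.312]
```

send_rows:
  increments:
    - [[0, -0.0007, 0.021, 0, 0, 0], [0, -0.0007, 0.021, 0, 0, 0], [0, -0.0007, 0.021, 0, 0, 0], [0, -0.0007, 0.021, 0, 0, 0], [0, -0.0007, 0.021, 0, 0, 0]]

```text
clock: 36.1
position: [0.3728, 0.3164, 0.0571]
ee_rot: [1.0, -0.012, -0.0, 0.0]
contact_force: [-1.2, -0.3, 0.1]
grip_width: 0.0202
grip_force: 88.6
```

send_rows:
  increments:
    - [[0.022, 0, 0, 0, 0, 0], [0.022, 0, 0, 0, 0, 0], [0.022, 0, 0, 0, 0, 0], [0.022, 0, 0, 0, 0, 0], [0.022, 0, 0, 0, 0, 0]]

```text
clock: 36.6
position: [0.4066, 0.3158, 0.058]
ee_rot: [1.0, -0.012, 0.0, -0.0]
contact_force: [-0.3, -0.1, -1.2]
grip_width: 0.0204
grip_force: 88.6
```

send_rows:
  increments:
    - [[0.01, 0, 0, 0, 0, 0], [0.01, 0, 0, 0, 0, 0], [0.01, 0, 0, 0, 0, 0], [0.01, 0, 0, 0, 0, 0], [0.01, 0, 0, 0, 0, 0]]

```text
clock: 37.1
position: [0.421, 0.3155, 0.0579]
ee_rot: [1.0, -0.012, -0.0, -0.0]
contact_force: [-0.3, 0.3, 0.1]
grip_width: 0.0205
grip_force: 88.6
```

Run:
```python
from plan import *
s=ctrl.state(); print(np.round(pose(),4),s['grip_width'],s['contact_force'])
p,d=cap('top','t10')
o=p[180:235,205:260]; cv2.imwrite('pics/t10c.png',cv2.resize(o,None,fx=10,fy=10,interpolation=cv2.INTER_CUBIC))
```

```text
[ 0.421   0.3155  0.0579 -1.3593] 0.020465227427536363 [-0.28867092  0.26705615  0.05536804]
```

View pics/t10c.png

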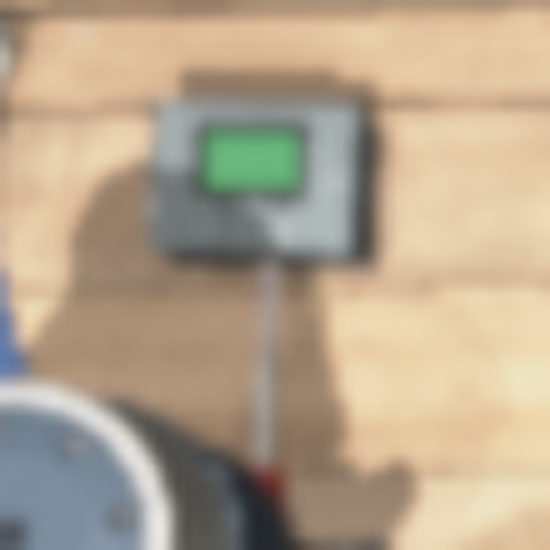

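send_rows:
  increments:
    - [[0.008, 0, 0, 0, 0, 0], [0.008, 0, 0, 0, 0, 0], [0.008, 0, 0, 0, 0, 0], [0.008, 0, 0, 0, 0, 0], [0.008, 0, 0, 0, 0, 0]]

```text
clock: 37.65
position: [0.4325, 0.3151, 0.0577]
ee_rot: [1.0, -0.012, -0.001, 0.0]
contact_force: [-4.0, 0.5, 0.8]
grip_width: 0.0205
grip_force: 88.7
```

send_rows:
  increments:
    - [[0.004, 0, 0, 0, 0, 0], [0.004, 0, 0, 0, 0, 0], [0.004, 0, 0, 0, 0, 0], [0, 0, 0, 0, 0, 0], [0, 0, 0, 0, 0, 0]]

```text
clock: 38.15
position: [0.4357, 0.3149, 0.0576]
ee_rot: [1.0, -0.012, -0.001, 0.0]
contact_force: [-5.2, 1.8, 0.5]
grip_width: 0.0206
grip_force: 88.7
```

send_rows:
  increments:
    - [[0.003, 0, 0, 0, 0, 0], [0.003, 0, 0, 0, 0, 0], [0.003, 0, 0, 0, 0, 0], [0, 0, 0, 0, 0, 0], [0, 0, 0, 0, 0, 0]]

```text
clock: 38.65
position: [0.4364, 0.3146, 0.0571]
ee_rot: [1.0, -0.012, -0.002, 0.001]
contact_force: [-13.9, 2.6, 3.7]
grip_width: 0.0203
grip_force: 89.1
```

send_rows:
  increments:
    - [[0.003, 0, 0, 0, 0, 0], [0.003, 0, 0, 0, 0, 0], [0, 0, 0, 0, 0, 0], [0, 0, 0, 0, 0, 0], [0, 0, 0, 0, 0, 0]]

```text
clock: 39.15
position: [0.4368, 0.3144, 0.0567]
ee_rot: [1.0, -0.012, -0.004, 0.001]
contact_force: [-19.0, 3.0, 5.4]
grip_width: 0.0203
grip_force: 89.4
```

send_rows:
  increments:
    - [[-0.01, 0, 0, 0, 0, 0], [-0.03, 0, 0, 0, 0, 0], [-0.06, 0, 0, 0, 0, 0], [-0.08, 0, 0, 0, 0, 0], [-0.04, 0, 0, 0, 0, 0]]

```text
clock: 39.65
position: [0.3742, 0.3165, 0.0581]
ee_rot: [1.0, -0.012, 0.0, -0.0]
contact_force: [0.5, 0.4, -1.6]
grip_width: 0.0202
grip_force: 88.6
```

send_rows:
  increments:
    - [[0, 0, -0.04, 0, 0, 0], [0, 0, -0.04, 0, 0, 0], [0, 0, -0.04, 0, 0, 0], [0, 0, -0.04, 0, 0, 0], [0, 0, 0, 0, 0, 0]]

```text
clock: 40.15
position: [0.3762, 0.3177, 0.1077]
ee_rot: [1.0, -0.012, 0.002, -0.002]
contact_force: [0.5, 0.1, -0.6]
grip_width: 0.02
grip_force: 88.6
```

Run:
```python
from plan import *
s=ctrl.state(); print(np.round(pose(),4),s['grip_width'],s['contact_force'])
p,d=cap('top','t11')
cv2.imwrite('pics/t11c.png',cv2.resize(p[180:255,205:315],None,fx=7,fy=7,interpolation=cv2.INTER_CUBIC))
```

```text
[ 0.3762  0.3177  0.1077 -1.334 ] 0.019985794731027007 [ 0.48062613  0.11552268 -0.56471546]
```

View pics/t11c.png

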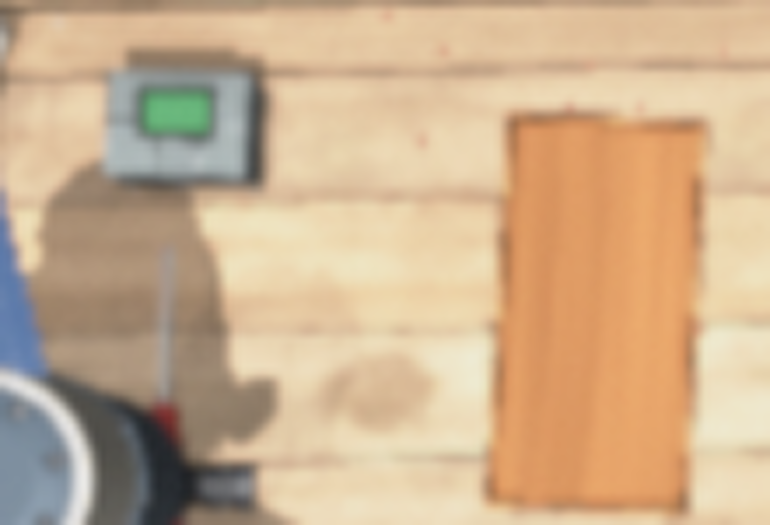

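Run:
```python
from plan import *
o=lambda x,y:(205+x/7,180+y/7)
c=[world('top',None,o(*q),.016)[:2] for q in ((512,117),(707,122),(490,500),(688,510))]; print(np.round(c,4),np.mean(c,0))
plan([('to',.430,.084,.10,-3.7,10),('down',.430,.084,.034,-3.7,10)])
```

```text
[[0.5823 0.1283]
 [0.5772 0.016 ]
 [0.363  0.1433]
 [0.355  0.0308]] [0.46937129 0.07961947]
from [ 0.3756  0.3171  0.1065 -1.3623]
to 10x [0.0214, 0.0769, 0.0022, 0.0, 0.0, 0.0026] mm/row 24 -> [ 0.43   0.084  0.1   -3.702]
down 10x [-0.0, -0.0, 0.022, 0.0, 0.0, -0.0] mm/row 7 -> [ 0.43   0.084  0.034 -3.702]
```

send_rows:
  increments:
    - [[0.0214, 0.077, 0.0022, 0, 0, 0.0026], [0.0214, 0.077, 0.0022, 0, 0, 0.0026], [0.0214, 0.077, 0.0022, 0, 0, 0.0026], [0.0214, 0.077, 0.0022, 0, 0, 0.0026], [0.0214, 0.077, 0.0022, 0, 0, 0.0026]]

```text
clock: 40.7
position: [0.4033, 0.1989, 0.1017]
ee_rot: [1.0, -0.022, -0.0, 0.0]
contact_force: [1.3, -0.6, -0.6]
grip_width: 0.0204
grip_force: 88.6
```

send_rows:
  increments:
    - [[0.0214, 0.077, 0.0022, 0, 0, 0.0026], [0.0214, 0.077, 0.0022, 0, 0, 0.0026], [0.0214, 0.077, 0.0022, 0, 0, 0.0026], [0.0214, 0.077, 0.0022, 0, 0, 0.0026], [0.0214, 0.077, 0.0022, 0, 0, 0.0026]]

```text
clock: 41.2
position: [0.4293, 0.0819, 0.0985]
ee_rot: [0.999, -0.032, -0.0, 0.0]
contact_force: [-0.9, -0.5, -1.8]
grip_width: 0.0199
grip_force: 88.6
```

send_rows:
  increments:
    - [[0, 0, 0.025, 0, 0, 0], [0, 0, 0.025, 0, 0, 0], [0, 0, 0.025, 0, 0, 0], [0, 0, 0.025, 0, 0, 0], [0, 0, 0.025, 0, 0, 0]]

```text
clock: 41.7
position: [0.4292, 0.0835, 0.0609]
ee_rot: [0.999, -0.032, -0.0, 0.0]
contact_force: [-0.7, -0.3, -0.9]
grip_width: 0.0203
grip_force: 88.6
```

send_rows:
  increments:
    - [[0, 0, 0.015, 0, 0, 0], [0, 0, 0.015, 0, 0, 0], [0, 0, 0.015, 0, 0, 0], [0, 0, 0.015, 0, 0, 0], [0, 0, 0, 0, 0, 0]]

```text
clock: 42.2
position: [0.429, 0.0829, 0.0432]
ee_rot: [0.999, -0.032, -0.0, 0.0]
contact_force: [-0.1, 0.0, -1.1]
grip_width: 0.0205
grip_force: 88.6
```

Lower the remaining 10 mm, release to about 50 mm, rise.

send_rows:
  increments:
    - [[0, 0, 0.008, 0, 0, 0], [0, 0, 0.008, 0, 0, 0], [0, 0, 0.008, 0, 0, 0], [0, 0, 0.006, 0, 0, 0], [0, 0, 0, 0, 0, 0]]

```text
clock: 42.7
position: [0.4292, 0.083, 0.0345]
ee_rot: [0.999, -0.032, -0.0, 0.0]
contact_force: [-0.3, -0.4, -0.6]
grip_width: 0.0204
grip_force: 88.6
```

send_rows:
  increments:
    - [[0, 0, 0, 0, 0, 0], [0, 0, 0, 0, 0, 0], [0, 0, 0, 0, 0, 0], [0, 0, 0, 0, 0, 0], [0, 0, 0, 0, 0, 0]]
  grip: 0.15

```text
clock: 43.2
position: [0.4294, 0.0831, 0.0348]
ee_rot: [0.999, -0.032, 0.0, -0.0]
contact_force: [-0.3, 1.1, -0.5]
grip_width: 0.0493
grip_force: 0.0
```

send_rows:
  increments:
    - [[0, 0, -0.02, 0, 0, 0], [0, 0, -0.05, 0, 0, 0], [0, 0, -0.1, 0, 0, 0], [0, 0, -0.1, 0, 0, 0], [0, 0, -0.1, 0, 0, 0]]

```text
clock: 43.7
position: [0.4291, 0.0829, 0.1474]
ee_rot: [0.999, -0.032, 0.0, -0.0]
contact_force: [0.8, 0.5, -0.5]
grip_width: 0.0489
grip_force: 0.0
```

send_rows:
  increments:
    - [[0, -0.1, -0.05, 0, 0, 0], [0, -0.1, -0.05, 0, 0, 0], [0, -0.1, -0.05, 0, 0, 0], [0, -0.1, -0.05, 0, 0, 0], [0, -0.1, -0.05, 0, 0, 0]]

```text
clock: 44.2
position: [0.4388, 0.2338, 0.222]
ee_rot: [0.999, -0.032, 0.0, -0.0]
contact_force: [0.7, 0.3, -0.3]
grip_width: 0.0488
grip_force: 0.0
```

send_rows:
  increments:
    - [[0, -0.06, 0, 0, 0, 0], [0, -0.06, 0, 0, 0, 0], [0, -0.06, 0, 0, 0, 0], [0, -0.06, 0, 0, 0, 0], [0, 0, 0, 0, 0, 0]]

```text
clock: 44.7
position: [0.4436, 0.3062, 0.2197]
ee_rot: [0.999, -0.032, -0.001, 0.001]
contact_force: [1.7, 0.3, -1.3]
grip_width: 0.049
grip_force: 0.0
```

```bash
python3 chk.py t12
python3 - <<'E'
import cv2
p=cv2.imread('pics/t12.png'); cv2.imwrite('pics/t12d.png',cv2.resize(p[170:260,270:420],None,fx=5,fy=5,interpolation=cv2.INTER_CUBIC))
E
```

```text
[(np.float64(-5.6), 32, 54), (np.float64(-3.6), 32, 48), (np.float64(-0.6), 33, 47), (np.float64(-6.4), 32, 49), (np.float64(-0.1), 32, 44), (np.float64(2.1), 32, 46)]
```

View pics/t12d.png

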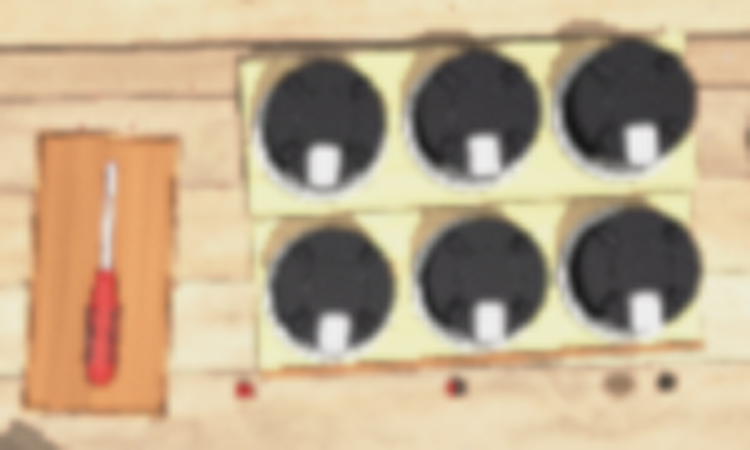

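The picture shows the screwdriver inside the tray, with its tip at (110,165) and its butt at (98,383), both clear of the walls. All six label strips face the front.

```bash
python3 -c "
from plant import ticket
print(ticket.finish_job())"
```

```text
the job is handed in; nothing more can be done
None
```

I handed the job in after 45 s: by the last picture all six labels face front within about 7° (limit 11.5°) and the screwdriver lies wholly inside the tray; the force rise suggests its tip pressed the button fully in, but I did not see the button spring out, and the hand-in returned no verdict.

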